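# Pack the shoe lasts away and stack the tack cartons on the case

## Task

Put every green shoe last from the bench into the open plywood case, each standing on its sole with its toe towards the hinges, then lower the lid gently until it is fully shut. Then stack all the tack cartons flat in one neat column on the lid's rubber pad, each centred on the pad and turned so its long side runs along the pad's long side. Leave the other things on the bench where they are.

Things in the scene. Friction and masses are not known exactly. Their poses are not given: they have to be found in the camera images.
- case: Plywood storage case fixed to the bench, outside 172 (its x) x 246 (its y) x 85 mm high, walls and floor 8 mm, inside 156 x 230 mm and 77 mm deep. Origin: centre of its underside; z up; +x points to the hinged side (away from the robot), z of the inner floor is 8 mm.
- lid (a joint): Lid hinge, rad: 0 shut flat, grows as the lid is raised, 1.6 to 1.85 at the start (open, leaning a little away from the robot). Stiff: it stays at any angle; 2 to 4 N at the free edge lowers it. Plywood lid 246 mm wide, 10 thick, reaching 176 mm from the hinge, plus a 15 mm pull tab, 50 wide, at mid free edge.
- lid_hinge (a point): Hinge line of the lid at mid width, on the case: 86 mm along the case's +x from the middle, 85.5 mm up; the hinge axis is the case's y. The lid's underside passes through this line.
- lid_pad (a point): Centre of the top of the black rubber pad (64 x 90 x 2 mm, long side along the hinge line) on the lid, 86 mm from the hinge line, 12 mm above the lid's underside. Lid axes: z out of its outer face, y along the hinge line, x from free edge to hinge; with the lid shut they equal the case axes and the pad is 97.5 mm above the bench.
- last1: Child's shoe last of dark green plastic, about 0.16 kg, 116 mm long, 42 mm wide, 64 mm high, on its flat sole (may be absent). Origin: centre of underside; +x to the toe (low end, 18 mm high), z up. At the heel end rises a flat-sided block 26 mm wide (its y), x = -53 to -7 mm, top at 64 mm: grip it there; its sides are free from 37 mm up.
- last1_toe (a point): Tip of the toe of last1: 58 mm along its +x, 10 mm up.
- last1_heel (a point): Back of the heel of last1: 58 mm along its -x, 10 mm up.
- last2: Child's shoe last of dark green plastic, about 0.16 kg, 116 mm long, 42 mm wide, 64 mm high, on its flat sole (may be absent). Origin: centre of underside; +x to the toe (low end, 18 mm high), z up. At the heel end rises a flat-sided block 26 mm wide (its y), x = -53 to -7 mm, top at 64 mm: grip it there; its sides are free from 37 mm up.
- last2_toe (a point): Tip of the toe of last2: 58 mm along its +x, 10 mm up.
- last2_heel (a point): Back of the heel of last2: 58 mm along its -x, 10 mm up.
- last3: Child's shoe last of dark green plastic, about 0.16 kg, 116 mm long, 42 mm wide, 64 mm high, on its flat sole (may be absent). Origin: centre of underside; +x to the toe (low end, 18 mm high), z up. At the heel end rises a flat-sided block 26 mm wide (its y), x = -53 to -7 mm, top at 64 mm: grip it there; its sides are free from 37 mm up.
- last3_toe (a point): Tip of the toe of last3: 58 mm along its +x, 10 mm up.
- last3_heel (a point): Back of the heel of last3: 58 mm along its -x, 10 mm up.
- carton1: Closed cardboard carton of tacks with a white paper band, about 0.2 kg, 54 (its x) x 80 (its y) x 36 mm high, all cartons alike (may be absent). Origin: centre of the underside; z up.
- carton2: Closed cardboard carton of tacks with a white paper band, about 0.2 kg, 54 (its x) x 80 (its y) x 36 mm high, all cartons alike (may be absent). Origin: centre of the underside; z up.
- carton3: Closed cardboard carton of tacks with a white paper band, about 0.2 kg, 54 (its x) x 80 (its y) x 36 mm high, all cartons alike (may be absent). Origin: centre of the underside; z up.
- spool: Wooden thread spool, 32 mm across, 40 mm high, bystander. Origin: on its underside at its middle.
- tin: Small round aluminium tin, 48 mm across, 20 mm high, bystander. Origin: on its underside at its middle.
- wax: Dark block of wax, 50 x 30 x 20 mm, bystander. Origin: on its underside at its middle.
- awl: Awl lying on the bench, 140 mm, bystander. Origin: under about its middle; x along it.
Mind the look-alikes: they are no part of the job. What is shaped like the last3 but blue or red is not meant. What is shaped like the last1 but purple or red is not meant.

How it is judged:
On the way, in this order (a step that is already met when the one before it is completed fails the run):
1. all the lasts stand in the open case, toes towards the hinges (y of last1 in the frame of case between -0.105 and 0.105 m and z of last1 in the frame of case between 0 and 0.025 m and angle between each of last1, last2, last3's own z axis and vertical below 0.25 rad and x of last1_toe in the frame of case between 0.02 and 0.085 m and x of last1_heel in the frame of case between -0.085 and -0.02 m and y of last2 in the frame of case between -0.105 and 0.105 m and z of last2 in the frame of case between 0 and 0.025 m and x of last2_toe in the frame of case between 0.02 and 0.085 m and x of last2_heel in the frame of case between -0.085 and -0.02 m and y of last3 in the frame of case between -0.105 and 0.105 m and z of last3 in the frame of case between 0 and 0.025 m and x of last3_toe in the frame of case between 0.02 and 0.085 m and x of last3_heel in the frame of case between -0.085 and -0.02 m and value of joint lid above 0.3 rad), for 0.2 s.
2. the lid is shut over the lasts (y of last1 in the frame of case between -0.105 and 0.105 m and z of last1 in the frame of case between 0 and 0.025 m and angle between each of last1, last2, last3's own z axis and vertical below 0.25 rad and x of last1_toe in the frame of case between 0.02 and 0.085 m and x of last1_heel in the frame of case between -0.085 and -0.02 m and y of last2 in the frame of case between -0.105 and 0.105 m and z of last2 in the frame of case between 0 and 0.025 m and x of last2_toe in the frame of case between 0.02 and 0.085 m and x of last2_heel in the frame of case between -0.085 and -0.02 m and y of last3 in the frame of case between -0.105 and 0.105 m and z of last3 in the frame of case between 0 and 0.025 m and x of last3_toe in the frame of case between 0.02 and 0.085 m and x of last3_heel in the frame of case between -0.085 and -0.02 m and value of joint lid below 0.03 rad), for 0.2 s.
3. all the cartons are stacked squarely on the lid's pad (value of joint lid below 0.03 rad and horizontal distance between each of carton1, carton2, carton3 and lid_pad below 0.012 m and z of each of carton1, carton2, carton3 in the frame of lid_pad above -0.006 m and angle between each of carton1, carton2, carton3's own z axis and vertical below 0.06 rad and angle between the x axis of each of carton1, carton2, carton3 and the x axis of lid_pad, either way round below 0.12 rad and linear speed of each of carton1, carton2, carton3 below 0.02 m/s and horizontal distance between carton1 and carton2 below 0.01 m and horizontal distance between each of carton1, carton2 and carton3 below 0.01 m), for 0.2 s.
At the end, for the whole second after the job is handed in: All lasts in the case on their soles, toe 20 mm or more to the hinge side of its middle, heel 20 mm to the other; lid shut (under 0.03 rad); all cartons flat on the pad in one column, within 12 mm of its centre, 10 mm of each other, 0.12 rad square, at rest (all of step 3 and y of last1 in the frame of case between -0.105 and 0.105 m and z of last1 in the frame of case between 0 and 0.025 m and angle between each of last1, last2, last3's own z axis and vertical below 0.25 rad and x of last1_toe in the frame of case between 0.02 and 0.085 m and x of last1_heel in the frame of case between -0.085 and -0.02 m and y of last2 in the frame of case between -0.105 and 0.105 m and z of last2 in the frame of case between 0 and 0.025 m and x of last2_toe in the frame of case between 0.02 and 0.085 m and x of last2_heel in the frame of case between -0.085 and -0.02 m and y of last3 in the frame of case between -0.105 and 0.105 m and z of last3 in the frame of case between 0 and 0.025 m and x of last3_toe in the frame of case between 0.02 and 0.085 m and x of last3_heel in the frame of case between -0.085 and -0.02 m and velocity of joint lid between -0.05 and 0.05 rad/s); the robot touches nothing.
It fails at once if the lid is slammed: closing faster than 1.5 rad/s in its last half radian (value of joint lid below 0.5 rad and velocity of joint lid below -1.5 rad/s).
It fails at once if a bystander on the bench is shoved more than 60 mm away (distance of any of spool, tin, wax, awl from where it was at the start of the episode above 0.06 m).
Of last1, last2, last3 only 2 to 3 are there at a start; the rules pass over those that are not, and their reading is None.
Of carton1, carton2, carton3 only 2 to 3 are there at a start; the rules pass over those that are not, and their reading is None.
At some moment in a run one of last1, last2, last3, carton1, carton2, carton3 may be knocked a few centimetres aside while the robot is not near it.
It also fails if it takes over 210 s, if anything falls off the work surface, if the arm or the gripper's body presses on something with over 40 N, if the wrist force passes 120 N, or if a joint passes its speed limit or range.

## Robot

A 6-joint arm with a two-finger parallel gripper is mounted at the origin on the work surface. World frame = base frame: x ahead of the robot, y to its left, z up, the work surface at z = 0. Lengths are in m, angles in rad, forces in N, time in s.
With the tool pointing down it reaches from about 0.325 to 0.85 m from the base axis. Payload 15.5 kg.
Tool frame: the origin (TCP) lies midway between the tips of the shut fingers; the grasp point (between the pads) lies 19 mm behind it (r.hold_point_z is the distance from the TCP to the grasp point, in m); z points along the fingers, y is the line along which they close (so a half turn about z gives the same grasp; the last joint's range is limited). The gripper opens to 91 mm and grips with 3 to 60 N. Pads are 32 mm wide; open, the fingers measure 118 mm over their backs; the gripper's body (76 mm by 178 mm) begins 60 mm behind the grasp point.
Start: joints at [-1.28, 0.494, 1.345, -0, 1.302, -0.096], TCP at [0.236, -0.579, 0.214] pointing down, gripper open.
Joint ranges: [-2.91, 2.91], [-0.82, 2.16], [0.22, 2.67], [-1.22, 4.37], [0.12, 2.79], [-3.08, 3.08]. Speed limits (rad/s): [1.89, 1.89, 2.57, 3.01, 3.01, 3.01].

## Interface

Orientations are given as a 3x3 rotation matrix whose columns are the frame's x, y, z axes.
In Python, from station import r, imaging, find_in gives the robot as it stands.
- The arm moves only by the tool arm_command, never from a script. Its arguments are lists of equal length, an entry for each row: "gripper": the opening, from 0 (shut) to 1 (fully open); "slide": the shift along the tool's x, y, z scaled (see below), a list of three; "turn": the turn, a rotation vector about the tool's x, y, z scaled (see below), a list of three. A call has 1 to 5 rows; each row is the pose to reach, as a shift and turn from the pose commanded when the call began, along the tool's axes at that moment; what a row does not reach only later rows make up. The controller multiplies each number of a shift by 500 mm and each number of a turn by 45 degrees. A row lasts 1/10 s, in which the tool goes at most 50 mm and 8.59 degrees, less where a joint would pass 70% of its speed; a pose out of reach is approached as far as the arm can. A call with a number of a shift or a turn outside -1 to 1 is refused whole. A call with a gripper value outside its range is refused whole. The fingers move at their own pace and stop on an object; "newtons" is the grip in N (left out, the last holds). Time passes only in rows, so rows that repeat a pose let the fingers close. It gives the time, the measured TCP pose, the force, the opening and the grip force at its end, in the units of the state.
- r.observe(): the state, without advancing time (a new reading comes with each control period).
- imaging.snapshot(name): name is "scene" or "top" or "wrist"; returns a dict with "image" (480x640x3 uint8, blue, green, red), "z_map" (480x640 float32, m along the optical axis (not along the pixel's ray), 0 where there is no reading), "fx", "fy", "cx", "cy" (pixels), "k1" (the pictures are not rectified: a ray, as slopes to the right and down, at radius r is drawn at 1 + k1 r^2 times it, then the intrinsics apply), "view" (4x4, takes a point from world to camera coordinates). Camera axes: x right, y up, looking along -z (the intrinsics and any distortion apply to the point x, -y, -z); pixel columns grow to the right and rows downward; lengths in m; the calibration is good to about 2 mm. A picture is of the moment at which its call begins.
- r.sign_off(): hands the job in; it is judged then, once.
Trained networks look in the newest picture that a camera, given by its name, has taken for a name from the list of things; names that differ only in an ending like _2 or _b are one class to them, and where a whole thing is asked for, a point or a joint stands for the part that bears it (a point fixed in the world has none). Each returns a list of dicts, best first, with "conf" (0 to 1); they miss things now and then, are a little off and sometimes report something else, mostly with a low value. They report only what shows in the picture. A call takes as long as a camera call. They do not tell look-alikes from the thing itself.
- find_in(camera, query): "position" ([column, row] as shares, 0 to 1, of the picture: columns of its width, rows of its height, amid what is visible of it).
The state is a dict: "time_s": time; "joints": joint angles; "qd": joint speeds; "effort": joint torques, N m; "tcp_pos": TCP position; "ee_rot": TCP orientation; "ft_force": force on the tool from outside, world axes, zero at the start; "wrist_torque": the same for the moment, N m; "grip_width": opening from 0.0 (shut) to 1.0 (fully open); "finger_force": force on a finger pad.
Only numpy, scipy, OpenCV 4.12 (cv2) and the standard library are available. Lean on these libraries where they do the work, as an engineer would, in place of code of your own. Each camera call takes 0.05 s, during which the arm holds its last target. There are 200 camera calls.

## Working session

There is one attempt and no reset: what is moved stays moved. The work goes in short steps, Python scripts to look and compute and a tool call to move; the robot and the scene stay as the last step left them, time stands still between calls to the robot, and variables do not carry over. Pictures are saved under pics/ and viewed, at most 14 in all, crops included, and the job is handed in when it is done.

Besides the shell and the picture viewer there is one more tool, called after "Emit:" by a JSON object that holds its "fn" and its "kwargs". arm_command: Moves the arm, as the interface text tells. Shifts and turns lie within -1 to 1; 1 stands for 500 mm of shift or 45 degrees of turn. Its arguments: {"type":"object","properties":{"gripper":{"type":"array"},"slide":{"type":"array"},"turn":{"type":"array"},"newtons":{"type":"number"}},"required":["gripper","slide","turn"]}

```bash
ls; mkdir -p pics; cat > h.py <<'E'
import numpy as np, cv2
from station import r, imaging, find_in
def cloud(s):
    h,w=s["z_map"].shape
    u,v=np.meshgrid(np.arange(w),np.arange(h))
    K=np.array([[s["fx"],0,s["cx"]],[0,s["fy"],s["cy"]],[0,0,1.]])
    p=cv2.undistortPoints(np.stack([u,v],-1).reshape(-1,1,2).astype(float),K,np.array([s["k1"],0,0,0.])).reshape(h,w,2)
    d=s["z_map"].astype(float)
    pc=np.stack([p[...,0]*d,-p[...,1]*d,-d,np.ones_like(d)],-1)
    P=(pc@np.linalg.inv(s["view"]).T)[...,:3]
    P[d==0]=np.nan
    return P
def st():
    o=r.observe(); print(round(o["time_s"],2),np.round(o["tcp_pos"],4),np.round(o["ee_rot"],3).tolist(),np.round(o["ft_force"],1),round(o["grip_width"],3),np.round(o["joints"],2)); return o
E
python3 - <<'E'
from h import *
o=st()
for n in["top","scene"]:
    s=imaging.snapshot(n); np.savez(n+".npz",**s); cv2.imwrite(f"pics/{n}0.png",s["image"])
    P=cloud(s)
    for q in["last1","carton1","case","lid_pad","spool","tin","wax","awl"]:
        for f in find_in(n,q):
            c,rr=f["position"];u,v=int(c*640),int(rr*480)
            print(n,q,round(f["conf"],2),u,v,np.round(P[min(v,479),min(u,639)],3),s["image"][min(v,479),min(u,639)])
E
```

```text
pics
0.0 [ 0.2357 -0.5785  0.2133] [[0.926, 0.377, -0.0], [0.377, -0.926, 0.001], [0.0, -0.001, -1.0]] [ 0.6 -0.   0.4] 1.0 [-1.28  0.49  1.35 -0.    1.3  -0.1 ]
top last1 0.97 151 169 [0.657 0.512 0.063] [ 10  22 174]
top last1 0.87 211 243 [0.445 0.331 0.042] [31 40 41]
top last1 0.84 168 261 [0.389 0.446 0.064] [102  44  92]
top last1 0.83 185 213 [0.529 0.407 0.054] [33 42 40]
top last1 0.83 249 287 [0.322 0.22  0.029] [69 43 42]
top last1 0.79 251 207 [0.545 0.216 0.07 ] [ 11  23 100]
top last1 0.75 407 205 [ 0.56  -0.23   0.042] [51 65 49]
top carton1 0.7 339 165 [ 0.627 -0.027  0.211] [ 66 105 136]
top carton1 0.66 427 240 [ 0.46  -0.286  0.034] [ 65 109 149]
top carton1 0.65 473 205 [ 0.564 -0.425  0.035] [159 184 201]
top case 0.83 340 201 [ 0.579 -0.038  0.005] [104 169 216]
top lid_pad 0.97 340 165 [ 0.627 -0.029  0.211] [ 68 106 135]
top tin 0.69 339 167 [ 0.625 -0.027  0.2  ] [ 65 101 129]
top tin 0.6 216 242 [0.449 0.318 0.034] [38 47 43]
top tin 0.52 402 254 [ 0.421 -0.216  0.019] [159 178 191]
top awl 0.47 447 157 [ 0.712 -0.356  0.024] [ 72 128 173]
scene last1 0.98 
[... 282 characters left out ...]
0.59 385 250 [0.584 0.202 0.028] [ 55  57 199]
scene last1 0.56 467 208 [0.659 0.504 0.031] [ 42  43 138]
scene carton1 0.88 186 421 [ 0.58  -0.435  0.036] [238 244 246]
scene carton1 0.6 183 350 [ 0.451 -0.33   0.034] [147 162 176]
scene lid_pad 0.96 350 253 [ 0.64  -0.048  0.199] [44 50 55]
scene lid_pad 0.34 411 204 [0.538 0.405 0.043] [57 63 44]
scene spool 0.44 337 227 [0.429 0.213 0.022] [ 90 123 157]
scene spool 0.38 348 256 [ 0.643 -0.059  0.199] [40 41 44]
scene tin 0.67 218 320 [ 0.433 -0.221  0.02 ] [243 245 247]
scene tin 0.18 311 285 [0.51 0.   0.01] [193 239 247]
scene wax 0.66 350 252 [ 0.639 -0.047  0.2  ] [54 65 76]
scene awl 0.94 277 434 [ 0.713 -0.351  0.025] [173 232 247]
```

View pics/top0.png

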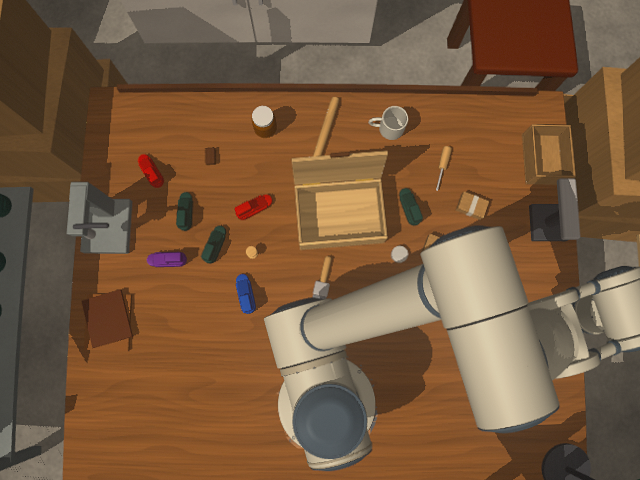

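View pics/scene0.png

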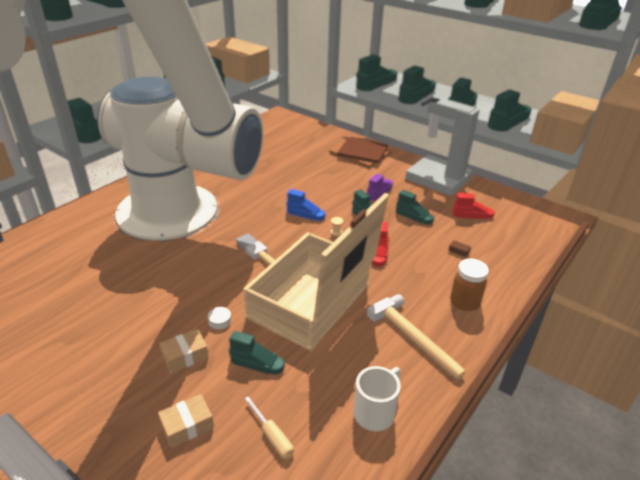

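The top view shows the green lasts at about (185,211), (214,243) and (411,206). The cartons are at (473,205) and, partly hidden by the arm, at (432,240). The open case is centred near (341,210). The scene view shows the same three green lasts, with only two cartons at (185,350) and (186,421), plus red, purple and blue look-alikes.

```bash
cat >> h.py <<'E'
def merged(names=("top","scene"),save=False):
    A=[];C=[]
    for n in names:
        s=imaging.snapshot(n)
        if save: np.savez(n+".npz",**s)
        A.append(cloud(s).reshape(-1,3));C.append(s["image"].reshape(-1,3))
    return np.concatenate(A),np.concatenate(C)
def comp(P,c,zmin=0.008,R=0.11,g=0.003):
    "points of the raster component nearest c"
    k=np.isfinite(P).all(1)&(np.hypot(P[:,0]-c[0],P[:,1]-c[1])<R)&(P[:,2]>zmin)&(P[:,2]<0.12)
    Q=P[k]; ij=((Q[:,:2]-c+R)/g).astype(int); n=int(2*R/g)+2
    m=np.zeros((n,n),np.uint8); m[ij[:,0],ij[:,1]]=1
    m=cv2.morphologyEx(m,cv2.MORPH_CLOSE,np.ones((3,3)))
    _,L=cv2.connectedComponents(m)
    l=L[ij[:,0],ij[:,1]]; d=np.hypot(*(Q[:,:2]-c).T)
    return Q[l==l[d.argmin()]]
def rect(Q):
    (c,(w,h),a)=cv2.minAreaRect((Q[:,:2]*1000).astype(np.float32))
    if w<h: a+=90
    return np.array(c)/1000,max(w,h),min(w,h),(a+90)%180-90
def last(P,c):
    Q=comp(P,np.array(c)); c,l,w,a=rect(Q); t=np.radians(a); d=np.array([np.cos(t),np.sin(t)])
    B=Q[Q[:,2]>0.055]; b,bl,bw,ba=rect(B)
    if (b-c)@d>0: d=-d
    print("last c",np.round(c,4),"LW %.0f %.0f"%(l,w),"toe yaw %.1f"%np.degrees(np.arctan2(d[1],d[0])),"block",np.round(b,4),"%.0f %.0f a %.1f"%(bl,bw,ba),"ztop %.3f"%np.percentile(Q[:,2],98),len(Q),"blk from c",np.round((b-c)@d,3))
def carton(P,c):
    Q=comp(P,np.array(c)); z=np.percentile(Q[:,2],90); T=Q[abs(Q[:,2]-z)<.005]
    print("carton all",rect(Q),"top",rect(T),"z %.3f"%z,len(T))
E
python3 - <<'E'
from h import *
P=[];
for n in("top","scene"): P.append(cloud(np.load(n+".npz")).reshape(-1,3))
for nm,X in(("top",P[0]),("scene",P[1]),("both",np.concatenate(P))):
    print(nm)
    for c in[(.445,.331),(.53,.407),(.56,-.245)]:
        try: last(X,c)
        except Exception as e: print(e)
    for c in[(.46,-.29),(.57,-.43)]:
        try: carton(X,c)
        except Exception as e: print(e)
    k=np.isfinite(X).all(1)&(abs(X[:,0]-.54)<.2)&(abs(X[:,1]+.03)<.18)
    Q=X[k]; W=Q[(Q[:,2]>.078)&(Q[:,2]<.088)]; print("rim",rect(W),np.median(W[:,2]),len(W),W.min(0),W.max(0))
    L=Q[(Q[:,2]>.1)]; print("lid",L.min(0),L.max(0)); 
    F=Q[(Q[:,2]>.004)&(Q[:,2]<.012)]; print("floor",rect(F))
for n in("top","scene"):
    s=np.load(n+".npz"); print(n,np.linalg.inv(s["view"])[:3,3],s["fx"],s["k1"])
E
```

```text
top
last c [0.4492 0.3242] LW 124 65 toe yaw -10.1 block [0.4202 0.3378] 46 28 a -23.3 ztop 0.069 571 blk from c -0.031
last c [0.5468 0.4142] LW 117 45 toe yaw 6.8 block [0.5149 0.4167] 45 28 a -0.8 ztop 0.069 528 blk from c -0.031
last c [ 0.564  -0.2416] LW 121 51 toe yaw 25.9 block [ 0.5357 -0.2503] 47 27 a 20.4 ztop 0.069 528 blk from c -0.029
carton all (array([ 0.45801639, -0.28895898]), 57.16233444213867, 26.279067993164062, -45.63378143310547) top (array([ 0.45931665, -0.29162375]), 50.16930389404297, 20.21877098083496, -45.524505615234375) z 0.040 52
carton all (array([ 0.56573322, -0.42130676]), 89.40914916992188, 58.037532806396484, 69.50621032714844) top (array([ 0.56534766, -0.4258291 ]), 80.04795837402344, 55.38931655883789, 70.07362365722656) z 0.040 251
rim (array([ 0.53421521, -0.03614125]), 246.69522094726562, 176.56459045410156, -84.79286479949951) 0.08354351740427735 692 [ 0.43735452 -0.16565427  0.07801778] [0.62743235 0.09237438 0.08797275]
lid [ 0.34006538 -0.20993772  0.10001982] [0.651603   0.09571333 0.83778861]
floor (array([ 0.54007812, -0.02997131]), 399
[... 1818 characters left out ...]
121490478516, 60.915592193603516, 69.56765747070312) top (array([ 0.56651343, -0.4263299 ]), 80.73995971679688, 58.708030700683594, 69.39769744873047) z 0.038 1588
rim (array([ 0.53550507, -0.03565852]), 250.91290283203125, 184.27413940429688, -84.74931049346924) 0.08345249214943218 1483 [ 0.43613663 -0.16721463  0.07800536] [0.63810382 0.09237438 0.0879986 ]
lid [ 0.34006538 -0.20993772  0.10001982] [0.65465583 0.09629909 0.83778861]
floor (array([ 0.54003314, -0.02998785]), 399.8822021484375, 359.9444885253906, -0.0070953369140625)
top [0.18191518 0.03387984 1.68639153] 587.1454891015092 -0.13121456193492229
scene [ 1.08311602 -0.74884216  0.84525225] 541.3327176889052 0.012051272873713333
```

```bash
cat >> h.py <<'E'
def plan(wps,start=None):
    "wps: (x,y,z,yaw deg); prints slide/turn per call, chained from the present pose"
    if start is None:
        o=r.observe(); p=np.array(o["tcp_pos"]); R=np.array(o["ee_rot"]); yaw=np.degrees(np.arctan2(R[1,0],R[0,0]))
    else: p=np.array(start[:3]); yaw=start[3]
    for w in wps:
        t=np.array(w[:3]); c,s=np.cos(np.radians(yaw)),np.sin(np.radians(yaw))
        R=np.array([[c,s,0],[s,-c,0],[0,0,-1]]); d=t-p; dy=(w[3]-yaw+180)%360-180
        sl=np.round(R.T@d/.5,3); tu=round(-dy/45,3)
        print(w,"slide",sl.tolist(),"turnz",tu,"rows>=%.1f"%max(np.linalg.norm(d)/.05,abs(dy)/8.59))
        p=p+R@sl*.5; yaw=yaw-tu*45
E
python3 - <<'E'
from h import *
plan([(.40,-.42,.2,21),(.536,-.252,.15,20.3),(.536,-.252,.040,20.3)])
E
```

```text
(0.4, -0.42, 0.2, 21) slide [0.424, -0.17, 0.028] turnz 0.026 rows>=4.6
(0.536, -0.252, 0.15, 20.3) slide [0.374, -0.217, 0.1] turnz 0.015 rows>=4.4
(0.536, -0.252, 0.04, 20.3) slide [0.0, 0.0, 0.22] turnz 0.0 rows>=2.2
```

Emit:
{"fn": "arm_command", "kwargs": {"gripper": [0.65,0.65,0.65,0.65,0.65], "slide": [[0.424,-0.17,0.028],[0.424,-0.17,0.028],[0.424,-0.17,0.028],[0.424,-0.17,0.028],[0.424,-0.17,0.028]], "turn": [[0,0,0.026],[0,0,0.026],[0,0,0.026],[0,0,0.026],[0,0,0.026]]}}

```text
time_s: 1.4
tcp_pos: [0.402, -0.4174, 0.1998]
ee_rot: [[0.933, 0.36, 0.0], [0.36, -0.933, 0.001], [0.0, -0.0, -1.0]]
ft_force: [0.2, -1.2, 0.5]
grip_width: 0.65
finger_force: 0.0
```

Emit:
{"fn": "arm_command", "kwargs": {"gripper": [0.65,0.65,0.65,0.65,0.65], "slide": [[0.374,-0.217,0.1],[0.374,-0.217,0.1],[0.374,-0.217,0.1],[0.374,-0.217,0.1],[0.374,-0.217,0.1]], "turn": [[0,0,0.015],[0,0,0.015],[0,0,0.015],[0,0,0.015],[0,0,0.015]]}}

```text
time_s: 1.9
tcp_pos: [0.5374, -0.2484, 0.149]
ee_rot: [[0.937, 0.349, -0.0], [0.349, -0.937, 0.001], [-0.0, -0.001, -1.0]]
ft_force: [0.0, -1.7, -0.3]
grip_width: 0.653
finger_force: 0.0
```

```bash
python3 - <<'E'
from h import *
st()
P,C=merged(("wrist",)); print(len(P))
last(P,(.545,-.25))
Q=comp(P,np.array([.545,-.25]))
P,C=merged(("scene",)); last(P,(.56,-.245))
s=imaging.snapshot("wrist"); cv2.imwrite("pics/w1.png",s["image"])
plan([(.536,-.252,.040,20.3)])
E
```

```text
1.9 [ 0.5374 -0.2484  0.149 ] [[0.937, 0.349, -0.0], [0.349, -0.937, 0.001], [-0.0, -0.001, -1.0]] [ 0.  -1.7 -0.3] 0.653 [-0.53  0.52  1.51  0.    1.12  0.68]
307200
last c [ 0.5664 -0.2411] LW 111 42 toe yaw 18.9 block [ 0.5358 -0.2516] 47 26 a 18.8 ztop 0.065 6962 blk from c -0.032
last c [ 0.5659 -0.2465] LW 113 44 toe yaw 27.1 block [ 0.5363 -0.253 ] 46 29 a 18.6 ztop 0.065 1397 blk from c -0.029
(0.536, -0.252, 0.04, 20.3) slide [-0.001, 0.002, 0.219] turnz 0.003 rows>=2.2
```

View pics/w1.png

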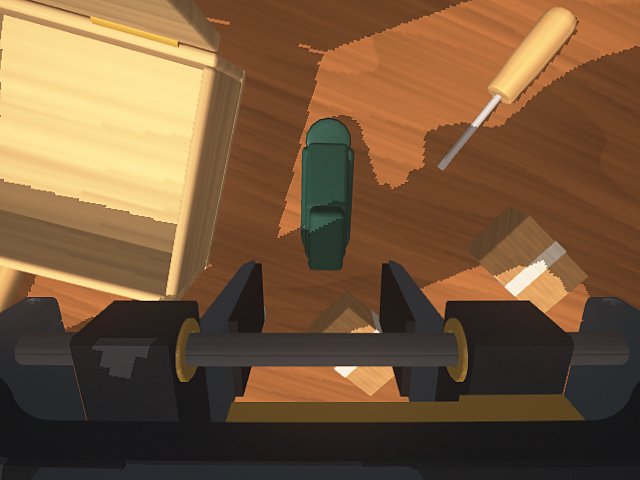

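Emit:
{"fn": "arm_command", "kwargs": {"gripper": [0.65,0.65,0.65,0.65,0.65], "slide": [[0,0,0.08],[0,0,0.15],[0,0,0.2],[0,0,0.22],[0,0,0.22]], "turn": [[0,0,0.033],[0,0,0.033],[0,0,0.033],[0,0,0.033],[0,0,0.033]]}}

```text
time_s: 2.55
tcp_pos: [0.5349, -0.2524, 0.0393]
ee_rot: [[0.947, 0.322, -0.001], [0.322, -0.947, 0.001], [-0.001, -0.001, -1.0]]
ft_force: [-0.3, -0.1, 0.6]
grip_width: 0.652
finger_force: 0.0
```

Emit:
{"fn": "arm_command", "kwargs": {"gripper": [0.1,0.1,0.1,0.1,0.1], "slide": [[0,0,0],[0,0,0],[0,0,0],[0,0,0],[0,0,0]], "turn": [[0,0,0],[0,0,0],[0,0,0],[0,0,0],[0,0,0]], "newtons": 25}}

```text
time_s: 3.05
tcp_pos: [0.536, -0.252, 0.0404]
ee_rot: [[0.946, 0.323, 0.001], [0.323, -0.946, -0.001], [0.001, 0.001, -1.0]]
ft_force: [-1.2, -0.7, 6.1]
grip_width: 0.286
finger_force: 25.0
```

Emit:
{"fn": "arm_command", "kwargs": {"gripper": [0.1,0.1,0.1,0.1,0.1], "slide": [[0,0,-0.05],[0,0,-0.12],[0,0,-0.2],[0,0,-0.26],[0,0,-0.26]], "turn": [[0,0,0],[0,0,0],[0,0,0],[0,0,0],[0,0,0]]}}

```text
time_s: 3.55
tcp_pos: [0.5376, -0.2528, 0.1741]
ee_rot: [[0.946, 0.323, 0.006], [0.323, -0.946, -0.003], [0.004, 0.005, -1.0]]
ft_force: [0.8, -0.6, -1.9]
grip_width: 0.282
finger_force: 25.0
```

```bash
cat >> h.py <<'E'
CC=np.array([.532,-.036]); CY=5.2
def case(x,y):
    t=np.radians(CY); return CC+np.array([np.cos(t)*x-np.sin(t)*y,np.sin(t)*x+np.cos(t)*y])
E
python3 - <<'E'
from h import *
st()
P,C=merged(("wrist","top"))
n=307200
for X in(P[:n],P[n:]):
    k=np.isfinite(X).all(1)&(abs(X[:,0]-.54)<.12)&(abs(X[:,1]+.03)<.16)
    Q=X[k]; W=Q[(Q[:,2]>.08)&(Q[:,2]<.09)]; print("rim",rect(W),len(W),W.min(0),W.max(0))
b=case(-.031,-.072); print(b)
plan([(b[0],b[1],.17,CY),(b[0],b[1],.052,CY)])
E
```

```text
3.55 [ 0.5376 -0.2528  0.1741] [[0.946, 0.323, 0.006], [0.323, -0.946, -0.003], [0.004, 0.005, -1.0]] [ 0.8 -0.6 -1.9] 0.282 [-0.54  0.49  1.48  0.    1.17  0.7 ]
rim (array([ 0.54129437, -0.08548103]), 181.12393188476562, 143.3575439453125, 5.140336513519287) 7866 [ 0.44586153 -0.16461023  0.08000318] [ 0.63786626 -0.00828795  0.08997591]
rim (array([ 0.60795746, -0.08361233]), 209.5051727294922, 92.39672088623047, 61.97050094604492) 259 [ 0.51795193 -0.15815776  0.08001655] [0.62820464 0.03041849 0.08994961]
[ 0.50765313 -0.11051329]
(np.float64(0.5076531294171451), np.float64(-0.11051328668648103), 0.17, 5.2) slide [0.038, -0.286, 0.0] turnz 0.303 rows>=2.9
(np.float64(0.5076531294171451), np.float64(-0.11051328668648103), 0.052, 5.2) slide [0.0, 0.0, 0.236] turnz 0.0 rows>=2.4
```

Emit:
{"fn": "arm_command", "kwargs": {"gripper": [0.1,0.1,0.1,0.1,0.1], "slide": [[0.008,-0.06,0],[0.02,-0.14,0],[0.03,-0.22,0],[0.038,-0.286,0],[0.038,-0.286,0]], "turn": [[0,0,0.08],[0,0,0.16],[0,0,0.24],[0,0,0.303],[0,0,0.303]]}}

```text
time_s: 4.15
tcp_pos: [0.5052, -0.1066, 0.1684]
ee_rot: [[0.996, 0.091, -0.004], [0.091, -0.996, 0.002], [-0.004, -0.002, -1.0]]
ft_force: [-0.1, -1.3, -2.0]
grip_width: 0.282
finger_force: 25.0
```

Emit:
{"fn": "arm_command", "kwargs": {"gripper": [0.1,0.1,0.1,0.1,0.1], "slide": [[0,0,0],[0,0,0.06],[0,0,0.14],[0,0,0.2],[0,0,0.22]], "turn": [[0,0,0],[0,0,0],[0,0,0],[0,0,0],[0,0,0]]}}

```text
time_s: 4.65
tcp_pos: [0.506, -0.1108, 0.0568]
ee_rot: [[0.996, 0.09, -0.005], [0.09, -0.996, 0.001], [-0.004, -0.002, -1.0]]
ft_force: [0.5, -0.8, -1.9]
grip_width: 0.281
finger_force: 25.0
```

Emit:
{"fn": "arm_command", "kwargs": {"gripper": [0.1,0.1,0.1], "slide": [[0,0,0.01],[0,0,0.018],[0,0,0.018]], "turn": [[0,0,0],[0,0,0],[0,0,0]]}}

```text
time_s: 4.95
tcp_pos: [0.5081, -0.1107, 0.0515]
ee_rot: [[0.996, 0.091, 0.001], [0.091, -0.996, -0.0], [0.001, 0.0, -1.0]]
ft_force: [0.8, 0.2, -1.5]
grip_width: 0.279
finger_force: 25.0
```

```bash
python3 - <<'E'
from h import *
st()
E
```

```text
4.95 [ 0.5081 -0.1107  0.0515] [[0.996, 0.091, 0.001], [0.091, -0.996, -0.0], [0.001, 0.0, -1.0]] [ 0.8  0.2 -1.5] 0.279 [-0.33  0.57  1.77 -0.    0.79  1.15]
```

Emit:
{"fn": "arm_command", "kwargs": {"gripper": [0.1,0.1,0.45,0.45,0.45], "slide": [[0,0,0.006],[0,0,0.006],[0,0,0.006],[0,0,0.006],[0,0,0.006]], "turn": [[0,0,0],[0,0,0],[0,0,0],[0,0,0],[0,0,0]]}}

```text
time_s: 5.45
tcp_pos: [0.5077, -0.1104, 0.0481]
ee_rot: [[0.996, 0.091, 0.0], [0.091, -0.996, -0.0], [0.0, 0.0, -1.0]]
ft_force: [-0.8, -0.5, 0.4]
grip_width: 0.448
finger_force: 0.0
```

Emit:
{"fn": "arm_command", "kwargs": {"gripper": [0.45,0.45,0.45,0.45,0.45], "slide": [[0,0,-0.05],[0,0,-0.15],[0,0,-0.23],[0,0,-0.3],[0,0,-0.3]], "turn": [[0,0,0],[0,0,0],[0,0,0],[0,0,0],[0,0,0]]}}

```text
time_s: 5.95
tcp_pos: [0.5098, -0.111, 0.2024]
ee_rot: [[0.996, 0.091, 0.007], [0.091, -0.996, -0.002], [0.007, 0.003, -1.0]]
ft_force: [0.5, -0.5, -0.4]
grip_width: 0.451
finger_force: 0.0
```

```bash
python3 - <<'E'
from h import *
st()
P,C=merged(("wrist","top"))
n=307200
last(P[:n],case(.0,-.072))
for c in[(.445,.331),(.53,.407)]: last(P[n:],c)
plan([(.47,.11,.2,-8),(.42,.335,.18,-20)])
E
```

```text
5.95 [ 0.5098 -0.111   0.2024] [[0.996, 0.091, 0.007], [0.091, -0.996, -0.002], [0.007, 0.003, -1.0]] [ 0.5 -0.5 -0.4] 0.451 [-0.33  0.36  1.62  0.    1.16  1.15]
last c [ 0.5382 -0.0775] LW 175 160 toe yaw 5.1 block [ 0.5396 -0.0937] 175 127 a 5.1 ztop 0.110 31680 blk from c -0.0
last c [0.4554 0.3355] LW 117 38 toe yaw -24.6 block [0.4213 0.3407] 46 21 a -22.6 ztop 0.069 287 blk from c -0.033
last c [0.5357 0.4136] LW 131 44 toe yaw 6.6 block [0.5147 0.4159] 44 27 a -2.4 ztop 0.068 527 blk from c -0.021
(0.47, 0.11, 0.2, -8) slide [-0.035, -0.446, -0.003] turnz 0.293 rows>=4.5
(0.42, 0.335, 0.18, -20) slide [-0.162, -0.432, 0.04] turnz 0.267 rows>=4.6
```

Emit:
{"fn": "arm_command", "kwargs": {"gripper": [0.65,0.65,0.65,0.65,0.65], "slide": [[-0.035,-0.446,-0.003],[-0.035,-0.446,-0.003],[-0.035,-0.446,-0.003],[-0.035,-0.446,-0.003],[-0.035,-0.446,-0.003]], "turn": [[0,0,0.293],[0,0,0.293],[0,0,0.293],[0,0,0.293],[0,0,0.293]]}}

```text
time_s: 6.55
tcp_pos: [0.468, 0.1128, 0.198]
ee_rot: [[0.99, -0.138, -0.003], [-0.138, -0.99, 0.0], [-0.003, 0.0, -1.0]]
ft_force: [0.5, 0.1, 0.2]
grip_width: 0.65
finger_force: 0.0
```

Emit:
{"fn": "arm_command", "kwargs": {"gripper": [0.65,0.65,0.65,0.65,0.65], "slide": [[-0.162,-0.432,0.04],[-0.162,-0.432,0.04],[-0.162,-0.432,0.04],[-0.162,-0.432,0.04],[-0.162,-0.432,0.04]], "turn": [[0,0,0.267],[0,0,0.267],[0,0,0.267],[0,0,0.267],[0,0,0.267]]}}

```text
time_s: 7.05
tcp_pos: [0.418, 0.3372, 0.1775]
ee_rot: [[0.94, -0.341, -0.002], [-0.341, -0.94, -0.001], [-0.002, 0.002, -1.0]]
ft_force: [0.9, -1.9, 0.5]
grip_width: 0.654
finger_force: 0.0
```

Emit:
{"fn": "arm_command", "kwargs": {"gripper": [0.65,0.65], "slide": [[0,0,0],[0,0,0]], "turn": [[0,0,0],[0,0,0]]}}

```text
time_s: 7.25
tcp_pos: [0.4187, 0.3354, 0.1778]
ee_rot: [[0.94, -0.34, -0.002], [-0.34, -0.94, -0.002], [-0.002, 0.002, -1.0]]
ft_force: [0.4, -0.1, -0.3]
grip_width: 0.65
finger_force: 0.0
```

```bash
python3 - <<'E'
from h import *
st()
P,C=merged(("wrist",))
for c in[(.445,.331),(.53,.407)]: 
  try: last(P,c)
  except Exception as e: print(e)
cv2.imwrite("pics/w2.png",C.reshape(480,640,3))
plan([(.421,.337,.04,-23)])
E
```

```text
7.25 [0.4187 0.3354 0.1778] [[0.94, -0.34, -0.002], [-0.34, -0.94, -0.002], [-0.002, 0.002, -1.0]] [ 0.4 -0.1 -0.3] 0.65 [ 0.56  0.41  1.61 -0.    1.12  2.48]
last c [0.4502 0.3271] LW 111 42 toe yaw -19.6 block [0.42   0.3381] 47 26 a -19.5 ztop 0.066 5877 blk from c -0.032
last c [0.5459 0.4181] LW 115 43 toe yaw 2.3 block [0.5164 0.418 ] 47 26 a -1.2 ztop 0.065 7376 blk from c -0.029
(0.421, 0.337, 0.04, -23) slide [0.002, -0.006, 0.276] turnz 0.067 rows>=2.8
```

View pics/w2.png

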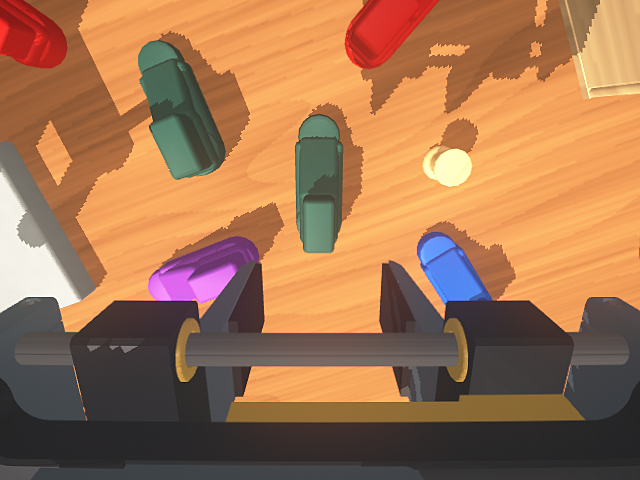

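Emit:
{"fn": "arm_command", "kwargs": {"gripper": [0.65,0.65,0.65,0.65,0.65], "slide": [[0,-0.006,0.08],[0,-0.006,0.16],[0,-0.006,0.24],[0,-0.006,0.276],[0,-0.006,0.276]], "turn": [[0,0,0],[0,0,0],[0,0,0],[0,0,0],[0,0,0]]}}

```text
time_s: 7.8
tcp_pos: [0.4197, 0.3358, 0.039]
ee_rot: [[0.939, -0.344, -0.004], [-0.344, -0.939, -0.003], [-0.003, 0.004, -1.0]]
ft_force: [-0.6, 0.1, -0.1]
grip_width: 0.652
finger_force: 0.0
```

Emit:
{"fn": "arm_command", "kwargs": {"gripper": [0.1,0.1,0.1,0.1,0.1], "slide": [[0,0,0],[0,0,0],[0,0,0],[0,0,0],[0,0,0]], "turn": [[0,0,0],[0,0,0],[0,0,0],[0,0,0],[0,0,0]]}}

```text
time_s: 8.3
tcp_pos: [0.421, 0.3382, 0.042]
ee_rot: [[0.94, -0.342, 0.001], [-0.342, -0.94, 0.0], [0.001, -0.001, -1.0]]
ft_force: [-0.6, -2.2, 8.0]
grip_width: 0.285
finger_force: 24.9
```

Emit:
{"fn": "arm_command", "kwargs": {"gripper": [0.1,0.1,0.1,0.1,0.1], "slide": [[0,0,-0.05],[0,0,-0.12],[0,0,-0.2],[0,0,-0.28],[0,0,-0.28]], "turn": [[0,0,0],[0,0,0],[0,0,0],[0,0,0],[0,0,0]]}}

```text
time_s: 8.8
tcp_pos: [0.4229, 0.3396, 0.1864]
ee_rot: [[0.94, -0.342, 0.007], [-0.342, -0.94, 0.004], [0.005, -0.006, -1.0]]
ft_force: [1.3, -0.3, -2.0]
grip_width: 0.286
finger_force: 24.9
```

```bash
python3 - <<'E'
from h import *
st()
b=case(-.031,.072); print(b)
plan([(.45,.19,.18,-8),(b[0],b[1],.175,CY),(b[0],b[1],.058,CY),(b[0],b[1],.049,CY)])
E
```

```text
8.8 [0.4229 0.3396 0.1864] [[0.94, -0.342, 0.007], [-0.342, -0.94, 0.004], [0.005, -0.006, -1.0]] [ 1.3 -0.3 -2. ] 0.286 [0.57 0.4  1.59 0.   1.14 2.49]
[0.49460204 0.03289407]
(0.45, 0.19, 0.18, -8) slide [0.153, 0.263, 0.013] turnz -0.266 rows>=3.0
(np.float64(0.4946020378686648), np.float64(0.03289406671421868), 0.175, 5.2) slide [0.133, 0.298, 0.01] turnz -0.294 rows>=3.3
(np.float64(0.4946020378686648), np.float64(0.03289406671421868), 0.058, 5.2) slide [-0.001, 0.0, 0.234] turnz 0.0 rows>=2.3
(np.float64(0.4946020378686648), np.float64(0.03289406671421868), 0.049, 5.2) slide [0.0, 0.0, 0.018] turnz 0.0 rows>=0.2
```

Emit:
{"fn": "arm_command", "kwargs": {"gripper": [0.1,0.1,0.1,0.1,0.1], "slide": [[0.03,0.05,0],[0.08,0.13,0.01],[0.12,0.21,0.013],[0.153,0.263,0.013],[0.153,0.263,0.013]], "turn": [[0,0,-0.06],[0,0,-0.14],[0,0,-0.22],[0,0,-0.266],[0,0,-0.266]]}}

```text
time_s: 9.3
tcp_pos: [0.4477, 0.1853, 0.1743]
ee_rot: [[0.99, -0.141, -0.001], [-0.141, -0.99, -0.001], [-0.001, 0.001, -1.0]]
ft_force: [-0.5, -0.4, -1.7]
grip_width: 0.284
finger_force: 25.0
```

Emit:
{"fn": "arm_command", "kwargs": {"gripper": [0.1,0.1,0.1,0.1,0.1], "slide": [[0.04,0.08,0],[0.08,0.17,0.01],[0.11,0.25,0.01],[0.133,0.298,0.01],[0.133,0.298,0.01]], "turn": [[0,0,-0.1],[0,0,-0.2],[0,0,-0.27],[0,0,-0.294],[0,0,-0.294]]}}

```text
time_s: 9.8
tcp_pos: [0.4936, 0.0292, 0.1694]
ee_rot: [[0.996, 0.088, 0.0], [0.088, -0.996, -0.0], [0.0, 0.0, -1.0]]
ft_force: [-0.3, 0.5, -0.8]
grip_width: 0.28
finger_force: 25.0
```

Emit:
{"fn": "arm_command", "kwargs": {"gripper": [0.1,0.1,0.1,0.1,0.1], "slide": [[0,0,0],[0,0,0.06],[0,0,0.14],[0,0,0.2],[0,0,0.234]], "turn": [[0,0,0],[0,0,0],[0,0,0],[0,0,0],[0,0,0]]}}

```text
time_s: 10.3
tcp_pos: [0.4911, 0.0331, 0.0507]
ee_rot: [[0.996, 0.092, -0.003], [0.092, -0.996, 0.0], [-0.003, -0.001, -1.0]]
ft_force: [-0.3, 1.4, -1.2]
grip_width: 0.285
finger_force: 25.0
```

Emit:
{"fn": "arm_command", "kwargs": {"gripper": [0.1,0.1,0.1,0.1], "slide": [[0,0,0.01],[0,0,0.015],[0,0,0.015],[0,0,0.015]], "turn": [[0,0,0],[0,0,0],[0,0,0],[0,0,0]]}}

```text
time_s: 10.7
tcp_pos: [0.4919, 0.033, 0.0456]
ee_rot: [[0.996, 0.092, -0.001], [0.092, -0.996, 0.0], [-0.001, -0.0, -1.0]]
ft_force: [-4.2, 0.1, 6.3]
grip_width: 0.28
finger_force: 25.0
```

Emit:
{"fn": "arm_command", "kwargs": {"gripper": [0.1,0.45,0.45,0.45], "slide": [[0,0,0],[0,0,0],[0,0,0],[0,0,0]], "turn": [[0,0,0],[0,0,0],[0,0,0],[0,0,0]]}}

```text
time_s: 11.1
tcp_pos: [0.4927, 0.0321, 0.0454]
ee_rot: [[0.996, 0.091, 0.0], [0.091, -0.996, 0.0], [0.0, -0.0, -1.0]]
ft_force: [0.3, -0.2, 0.4]
grip_width: 0.448
finger_force: 0.0
```

Emit:
{"fn": "arm_command", "kwargs": {"gripper": [0.45,0.45,0.45,0.45,0.45], "slide": [[0,0,-0.05],[0,0,-0.15],[0,0,-0.23],[0,0,-0.3],[0,0,-0.3]], "turn": [[0,0,0],[0,0,0],[0,0,0],[0,0,0],[0,0,0]]}}

```text
time_s: 11.6
tcp_pos: [0.495, 0.0317, 0.1997]
ee_rot: [[0.996, 0.091, 0.007], [0.091, -0.996, -0.0], [0.007, 0.001, -1.0]]
ft_force: [-0.1, 0.3, -0.6]
grip_width: 0.446
finger_force: 0.0
```

```bash
python3 - <<'E'
from h import *
st()
P,C=merged(("top",))
last(P,(.53,.412))
plan([(.50,.22,.2,2),(.516,.418,.18,1)])
E
```

```text
11.6 [0.495  0.0317 0.1997] [[0.996, 0.091, 0.007], [0.091, -0.996, -0.0], [0.007, 0.001, -1.0]] [-0.1  0.3 -0.6] 0.446 [-0.06  0.33  1.68  0.    1.13  1.42]
last c [0.5459 0.42  ] LW 113 56 toe yaw -3.3 block [0.5146 0.4165] 45 27 a -0.9 ztop 0.068 527 blk from c -0.031
(0.5, 0.22, 0.2, 2) slide [0.046, -0.374, -0.005] turnz 0.071 rows>=3.8
(0.516, 0.418, 0.18, 1) slide [0.046, -0.395, 0.04] turnz 0.022 rows>=4.0
```

Emit:
{"fn": "arm_command", "kwargs": {"gripper": [0.65,0.65,0.65,0.65,0.65], "slide": [[0.046,-0.374,-0.005],[0.046,-0.374,-0.005],[0.046,-0.374,-0.005],[0.046,-0.374,-0.005],[0.046,-0.374,-0.005]], "turn": [[0,0,0.071],[0,0,0.071],[0,0,0.071],[0,0,0.071],[0,0,0.071]]}}

```text
time_s: 12.15
tcp_pos: [0.4979, 0.2239, 0.1966]
ee_rot: [[0.999, 0.039, -0.001], [0.039, -0.999, 0.001], [-0.001, -0.001, -1.0]]
ft_force: [0.3, -0.4, -0.5]
grip_width: 0.653
finger_force: 0.0
```

Emit:
{"fn": "arm_command", "kwargs": {"gripper": [0.65,0.65,0.65,0.65,0.65], "slide": [[0.046,-0.395,0.04],[0.046,-0.395,0.04],[0.046,-0.395,0.04],[0.046,-0.395,0.04],[0.046,-0.395,0.04]], "turn": [[0,0,0.022],[0,0,0.022],[0,0,0.022],[0,0,0.022],[0,0,0.022]]}}

```text
time_s: 12.65
tcp_pos: [0.5139, 0.4224, 0.1753]
ee_rot: [[1.0, 0.021, -0.002], [0.021, -1.0, 0.0], [-0.002, -0.0, -1.0]]
ft_force: [0.7, -1.6, 0.5]
grip_width: 0.652
finger_force: 0.0
```

Emit:
{"fn": "arm_command", "kwargs": {"gripper": [0.65,0.65,0.65], "slide": [[0,0,0],[0,0,0],[0,0,0]], "turn": [[0,0,0],[0,0,0],[0,0,0]]}}

```text
time_s: 12.95
tcp_pos: [0.5149, 0.4166, 0.1778]
ee_rot: [[1.0, 0.016, -0.0], [0.016, -1.0, -0.0], [-0.0, 0.0, -1.0]]
ft_force: [0.9, -0.9, -0.9]
grip_width: 0.646
finger_force: 0.0
```

```bash
python3 - <<'E'
from h import *
st()
P,C=merged(("wrist",))
last(P,(.53,.412))
plan([(.516,.418,.041,0)])
E
```

```text
12.95 [0.5149 0.4166 0.1778] [[1.0, 0.016, -0.0], [0.016, -1.0, -0.0], [-0.0, 0.0, -1.0]] [ 0.9 -0.9 -0.9] 0.646 [ 0.59  0.58  1.29 -0.    1.27  2.14]
last c [0.549 0.419] LW 110 42 toe yaw 0.3 block [0.5169 0.4184] 45 25 a 0.3 ztop 0.066 5837 blk from c -0.032
(0.516, 0.418, 0.041, 0) slide [0.002, -0.002, 0.274] turnz 0.021 rows>=2.7
```

Emit:
{"fn": "arm_command", "kwargs": {"gripper": [0.65,0.65,0.65,0.65,0.65], "slide": [[0.004,-0.003,0.08],[0.004,-0.003,0.16],[0.004,-0.003,0.24],[0.004,-0.003,0.274],[0.004,-0.003,0.274]], "turn": [[0,0,0.014],[0,0,0.014],[0,0,0.014],[0,0,0.014],[0,0,0.014]]}}

```text
time_s: 13.5
tcp_pos: [0.5156, 0.4178, 0.0385]
ee_rot: [[1.0, 0.006, -0.004], [0.006, -1.0, -0.003], [-0.004, 0.003, -1.0]]
ft_force: [-0.1, -0.5, -0.4]
grip_width: 0.649
finger_force: 0.0
```

Emit:
{"fn": "arm_command", "kwargs": {"gripper": [0.1,0.1,0.1,0.1,0.1], "slide": [[0,0,0],[0,0,0],[0,0,0],[0,0,0],[0,0,0]], "turn": [[0,0,0],[0,0,0],[0,0,0],[0,0,0],[0,0,0]]}}

```text
time_s: 14.0
tcp_pos: [0.517, 0.4197, 0.0415]
ee_rot: [[1.0, 0.007, 0.001], [0.007, -1.0, 0.0], [0.001, -0.0, -1.0]]
ft_force: [0.4, -2.3, 5.2]
grip_width: 0.287
finger_force: 24.9
```

Emit:
{"fn": "arm_command", "kwargs": {"gripper": [0.1,0.1,0.1,0.1,0.1], "slide": [[0,0,-0.05],[0,0,-0.12],[0,0,-0.2],[0,0,-0.3],[0,0,-0.3]], "turn": [[0,0,0],[0,0,0],[0,0,0],[0,0,0],[0,0,0]]}}

```text
time_s: 14.5
tcp_pos: [0.5194, 0.4215, 0.1981]
ee_rot: [[1.0, 0.007, 0.009], [0.007, -1.0, 0.006], [0.009, -0.006, -1.0]]
ft_force: [0.1, -0.1, -1.5]
grip_width: 0.286
finger_force: 24.8
```

```bash
python3 - <<'E'
from h import *
st()
b=case(-.031,0); print(b)
plan([(.49,.2,.19,3),(b[0],b[1],.185,CY),(b[0],b[1],.06,CY)])
E
```

```text
14.5 [0.5194 0.4215 0.1981] [[1.0, 0.007, 0.009], [0.007, -1.0, 0.006], [0.009, -0.006, -1.0]] [ 0.1 -0.1 -1.5] 0.286 [0.59 0.57 1.26 0.   1.31 2.16]
[ 0.50112758 -0.03880961]
(0.49, 0.2, 0.19, 3) slide [-0.062, 0.443, 0.016] turnz -0.058 rows>=4.5
(np.float64(0.501127583642905), np.float64(-0.038809609986131186), 0.185, 5.2) slide [-0.003, 0.478, 0.01] turnz -0.049 rows>=4.8
(np.float64(0.501127583642905), np.float64(-0.038809609986131186), 0.06, 5.2) slide [0.0, -0.0, 0.25] turnz 0.0 rows>=2.5
```

Emit:
{"fn": "arm_command", "kwargs": {"gripper": [0.1,0.1,0.1,0.1,0.1], "slide": [[-0.062,0.443,0.01],[-0.062,0.443,0.01],[-0.062,0.443,0.01],[-0.062,0.443,0.01],[-0.062,0.443,0.01]], "turn": [[0,0,-0.058],[0,0,-0.058],[0,0,-0.058],[0,0,-0.058],[0,0,-0.058]]}}

```text
time_s: 15.0
tcp_pos: [0.4858, 0.1947, 0.1856]
ee_rot: [[0.999, 0.051, -0.001], [0.051, -0.999, -0.001], [-0.001, 0.001, -1.0]]
ft_force: [0.4, 0.8, -2.1]
grip_width: 0.284
finger_force: 25.0
```

Emit:
{"fn": "arm_command", "kwargs": {"gripper": [0.1,0.1,0.1,0.1,0.1], "slide": [[-0.003,0.478,0.01],[-0.003,0.478,0.01],[-0.003,0.478,0.01],[-0.003,0.478,0.01],[-0.003,0.478,0.01]], "turn": [[0,0,-0.049],[0,0,-0.049],[0,0,-0.049],[0,0,-0.049],[0,0,-0.049]]}}

```text
time_s: 15.5
tcp_pos: [0.4978, -0.0434, 0.1808]
ee_rot: [[0.996, 0.09, 0.0], [0.09, -0.996, -0.0], [0.0, 0.0, -1.0]]
ft_force: [1.1, 0.0, -1.1]
grip_width: 0.284
finger_force: 25.0
```

Emit:
{"fn": "arm_command", "kwargs": {"gripper": [0.1,0.1,0.1,0.1], "slide": [[0,0,0],[0,0,0],[0,0,0],[0,0,0]], "turn": [[0,0,0],[0,0,0],[0,0,0],[0,0,0]]}}

```text
time_s: 15.9
tcp_pos: [0.4981, -0.0398, 0.1809]
ee_rot: [[0.996, 0.092, -0.0], [0.092, -0.996, 0.0], [-0.0, -0.0, -1.0]]
ft_force: [-0.6, 0.0, -1.7]
grip_width: 0.281
finger_force: 25.0
```

```bash
python3 - <<'E'
from h import *
st()
b=case(-.031,0)
plan([(b[0],b[1],.058,CY),(b[0],b[1],.05,CY)])
s=imaging.snapshot("wrist"); cv2.imwrite("pics/w3.png",s["image"])
P=cloud(s).reshape(-1,3)
# lasts in case frame: block tops at z .072
for y0 in(-.072,.072):
    b=case(-.031,y0); k=(np.hypot(*(P[:,:2]-b).T)<.045)&(P[:,2]>.064)&(P[:,2]<.08); print(y0,b,rect(P[k]),k.sum())
E
```

```text
15.9 [ 0.4981 -0.0398  0.1809] [[0.996, 0.092, -0.0], [0.092, -0.996, 0.0], [-0.0, -0.0, -1.0]] [-0.6  0.  -1.7] 0.281 [-0.2   0.36  1.69  0.    1.09  1.28]
(np.float64(0.501127583642905), np.float64(-0.038809609986131186), 0.058, 5.2) slide [0.006, -0.001, 0.246] turnz 0.002 rows>=2.5
(np.float64(0.501127583642905), np.float64(-0.038809609986131186), 0.05, 5.2) slide [0.0, -0.0, 0.016] turnz -0.0 rows>=0.2
-0.072 [ 0.50765313 -0.11051329] (array([ 0.50983398, -0.12418922]), 56.24760437011719, 44.99002456665039, -84.25653886795044) 2233
0.072 [0.49460204 0.03289407] (array([0.48951547, 0.04914351]), 56.63837432861328, 46.01963424682617, -84.68798637390137) 1954
```

View pics/w3.png

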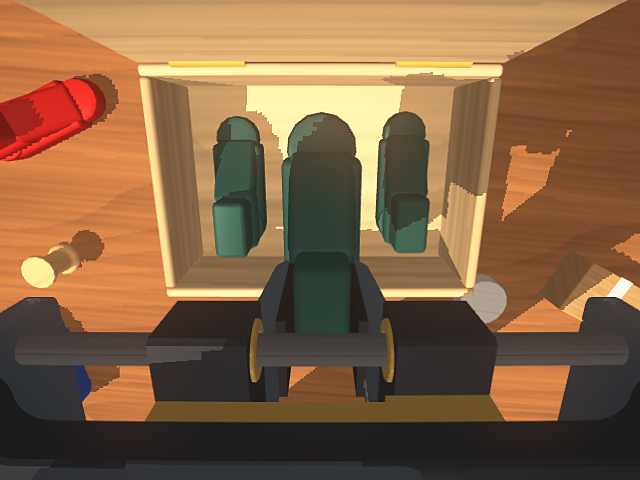

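The wrist view shows both placed lasts standing toe to the hinges at (238,185) and (404,180), and the held one hovering between them. Lowering it.

Emit:
{"fn": "arm_command", "kwargs": {"gripper": [0.1,0.1,0.1,0.1,0.1], "slide": [[0.006,-0.001,0.08],[0.006,-0.001,0.15],[0.006,-0.001,0.21],[0.006,-0.001,0.246],[0.006,-0.001,0.246]], "turn": [[0,0,0],[0,0,0],[0,0,0],[0,0,0],[0,0,0]]}}

```text
time_s: 16.45
tcp_pos: [0.4998, -0.0391, 0.056]
ee_rot: [[0.996, 0.092, -0.004], [0.092, -0.996, 0.001], [-0.004, -0.001, -1.0]]
ft_force: [0.1, 0.6, -1.2]
grip_width: 0.287
finger_force: 25.0
```

Emit:
{"fn": "arm_command", "kwargs": {"gripper": [0.1,0.1,0.1,0.1], "slide": [[0,0,0.006],[0,0,0.012],[0,0,0.017],[0,0,0.017]], "turn": [[0,0,0],[0,0,0],[0,0,0],[0,0,0]]}}

```text
time_s: 16.85
tcp_pos: [0.5013, -0.0401, 0.0497]
ee_rot: [[0.996, 0.091, 0.001], [0.091, -0.996, -0.0], [0.001, 0.0, -1.0]]
ft_force: [-0.5, 0.2, -1.2]
grip_width: 0.284
finger_force: 25.0
```

Emit:
{"fn": "arm_command", "kwargs": {"gripper": [0.1,0.45,0.45,0.45], "slide": [[0,0,0],[0,0,0],[0,0,0],[0,0,0]], "turn": [[0,0,0],[0,0,0],[0,0,0],[0,0,0]]}}

```text
time_s: 17.25
tcp_pos: [0.5013, -0.0402, 0.0496]
ee_rot: [[0.996, 0.091, 0.0], [0.091, -0.996, -0.0], [0.0, 0.0, -1.0]]
ft_force: [0.2, 0.5, 0.3]
grip_width: 0.447
finger_force: 0.0
```

Emit:
{"fn": "arm_command", "kwargs": {"gripper": [0.45,0.45,0.45,0.45,0.45], "slide": [[0,0,-0.05],[0,0,-0.13],[0,0,-0.22],[0,0,-0.32],[0,0,-0.36]], "turn": [[0,0,0],[0,0,0],[0,0,0],[0,0,0],[0,0,0]]}}

```text
time_s: 17.75
tcp_pos: [0.5025, -0.0404, 0.2339]
ee_rot: [[0.996, 0.091, 0.006], [0.091, -0.996, -0.001], [0.005, 0.002, -1.0]]
ft_force: [-0.3, 0.2, -0.4]
grip_width: 0.448
finger_force: 0.0
```

```bash
python3 - <<'E'
from h import *
st()
s=imaging.snapshot("wrist"); cv2.imwrite("pics/w4.png",s["image"])
for n in("scene","top"):
    P=cloud(imaging.snapshot(n)).reshape(-1,3)
    t=np.radians(CY); X=(P[:,:2]-CC)@np.array([[np.cos(t),-np.sin(t)],[np.sin(t),np.cos(t)]])
    k=(X[:,0]>.06)&(X[:,0]<.17)&(abs(X[:,1])<.115)&(P[:,2]>.12)&(P[:,2]<.30)
    a=np.polyfit(P[k,2]-.0855,X[k,0],1); z=P[k,2]
    print(n,"lid lean deg from vertical",np.degrees(np.arctan(a[0])),"x at hinge",a[1],"zmax",np.percentile(z,99.5),k.sum(),"y range",X[k,1].min(),X[k,1].max())
    for zz in np.arange(.12,.29,.03):
        m=k&(abs(P[:,2]-zz)<.005)
        if m.any(): print(round(zz,2),np.round(np.percentile(X[m,0],[2,50,98]),4))
    for l in[(.03,0),]: pass
E
```

```text
17.75 [ 0.5025 -0.0404  0.2339] [[0.996, 0.091, 0.006], [0.091, -0.996, -0.001], [0.005, 0.002, -1.0]] [-0.3  0.2 -0.4] 0.448 [-0.2   0.3   1.61  0.    1.22  1.28]
scene lid lean deg from vertical 3.813914917283852 x at hinge 0.09725984385173857 zmax 0.2752035741599812 2927 y range -0.11491168260715323 0.11499628772566825
0.12 [0.097  0.0982 0.0996]
0.15 [0.0994 0.1014 0.1037]
0.18 [0.102  0.1041 0.1063]
0.21 [0.1046 0.106  0.1073]
0.24 [0.1075 0.1086 0.1099]
0.27 [0.1021 0.1098 0.1123]
top lid lean deg from vertical 4.985738602937892 x at hinge 0.08671204373344091 zmax 0.26635712346437573 357 y range -0.11439684080082406 0.11496617771156245
0.12 [0.0879 0.0899 0.0916]
0.15 [0.0905 0.0926 0.0943]
0.18 [0.0932 0.0953 0.0971]
0.21 [0.0954 0.0969 0.0995]
0.24 [0.0965 0.0978 0.1002]
0.27 [0.1002 0.1026 0.103 ]
```

View pics/w4.png

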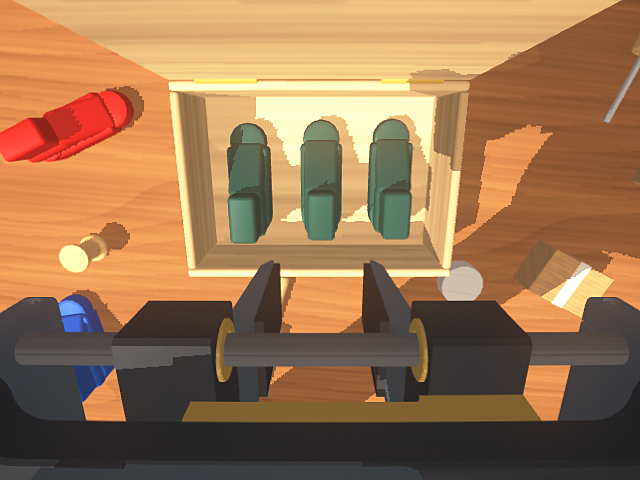

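The wrist view shows all three green lasts in the case at (248,185), (321,180) and (393,180), upright with toes to the hinges. Next is the lid, starting with the shut fingers going behind it.

Emit:
{"fn": "arm_command", "kwargs": {"gripper": [0,0,0,0,0], "slide": [[0,0,-0.1],[0,0,-0.2],[0,0,-0.252],[0,0,-0.252],[0,0,-0.252]], "turn": [[0,0,0],[0,0,0],[0,0,0],[0,0,0],[0,0,0]], "newtons": 10}}

```text
time_s: 18.4
tcp_pos: [0.5008, -0.0401, 0.3541]
ee_rot: [[0.996, 0.091, -0.001], [0.091, -0.996, 0.0], [-0.001, -0.0, -1.0]]
ft_force: [0.2, -0.8, -1.0]
grip_width: 0.041
finger_force: 0.0
```

Emit:
{"fn": "arm_command", "kwargs": {"gripper": [0,0,0,0,0], "slide": [[0.1,0,0],[0.2,0,0],[0.3,0,0],[0.352,0,0],[0.352,0,0]], "turn": [[0,0,0],[0,0,0],[0,0,0],[0,0,0],[0,0,0]]}}

```text
time_s: 18.9
tcp_pos: [0.6783, -0.0237, 0.3506]
ee_rot: [[0.996, 0.091, -0.005], [0.091, -0.996, 0.001], [-0.005, -0.001, -1.0]]
ft_force: [-0.6, -1.4, -1.2]
grip_width: 0.004
finger_force: 0.0
```

```bash
cat >> h.py <<'E'
def incase(p):
    t=np.radians(CY); d=np.array(p[:2])-CC; return np.round([d@[np.cos(t),np.sin(t)],d@[-np.sin(t),np.cos(t)],p[2]],4)
E
python3 - <<'E'
from h import *
o=st(); print(incase(o["tcp_pos"]))
s=imaging.snapshot("scene"); cv2.imwrite("pics/s5.png",s["image"][80:400,150:560])
E
```

```text
18.9 [ 0.6783 -0.0237  0.3506] [[0.996, 0.091, -0.005], [0.091, -0.996, 0.001], [-0.005, -0.001, -1.0]] [-0.6 -1.4 -1.2] 0.004 [-0.12  0.5   0.97  0.    1.68  1.36]
[ 0.1468 -0.001   0.3506]
```

View pics/s5.png

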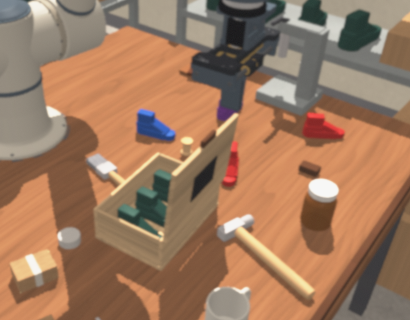

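The scene crop shows the shut gripper at about (230,80), above and behind the open lid, whose edge is near (235,120). The lasts are in the case.

Emit:
{"fn": "arm_command", "kwargs": {"gripper": [0,0,0,0,0], "slide": [[0,0,0.06],[0,0,0.13],[0,0,0.19],[0,0,0.212],[0,0,0.212]], "turn": [[0,0,0],[0,0,0],[0,0,0],[0,0,0],[0,0,0]]}}

```text
time_s: 19.45
tcp_pos: [0.6748, -0.0242, 0.2477]
ee_rot: [[0.996, 0.09, -0.004], [0.09, -0.996, 0.0], [-0.004, -0.001, -1.0]]
ft_force: [-0.4, 0.6, 1.5]
grip_width: 0.008
finger_force: 0.0
```

Emit:
{"fn": "arm_command", "kwargs": {"gripper": [0,0,0,0,0], "slide": [[0,0,0],[0,0,0],[0,0,0],[0,0,0],[0,0,0]], "turn": [[0,0,0],[0,0,0],[0,0,0],[0,0,0],[0,0,0]]}}

```text
time_s: 19.95
tcp_pos: [0.6765, -0.0242, 0.2498]
ee_rot: [[0.996, 0.091, 0.001], [0.091, -0.996, -0.0], [0.001, 0.0, -1.0]]
ft_force: [-0.7, 1.1, -0.0]
grip_width: -0.001
finger_force: 0.0
```

```bash
python3 - <<'E'
from h import *
o=st(); q=incase(o["tcp_pos"]); print(q)
cur=q.copy()
for th in [90,80,70,60,50,40,30,25,20,15,10,7,4,2,0,-1]:
    t=np.radians(th); s=.16
    x=.086-s*np.cos(t)+.01*np.sin(t)+.016; z=.0855+s*np.sin(t)+.01*np.cos(t)
    print(th,"case",round(x,4),round(z,4),"cum slide",round((x-q[0])/.5,3),round((q[2]-z)/.5,3))
E
```

```text
19.95 [ 0.6765 -0.0242  0.2498] [[0.996, 0.091, 0.001], [0.091, -0.996, -0.0], [0.001, 0.0, -1.0]] [-0.7  1.1 -0. ] -0.001 [-0.12  0.54  1.16 -0.    1.44  1.36]
[ 0.145  -0.0013  0.2498]
90 case 0.112 0.2455 cum slide -0.066 0.009
80 case 0.0841 0.2448 cum slide -0.122 0.01
70 case 0.0567 0.2393 cum slide -0.177 0.021
60 case 0.0307 0.2291 cum slide -0.229 0.041
50 case 0.0068 0.2145 cum slide -0.276 0.071
40 case -0.0141 0.196 cum slide -0.318 0.108
30 case -0.0316 0.1742 cum slide -0.353 0.151
25 case -0.0388 0.1622 cum slide -0.368 0.175
20 case -0.0449 0.1496 cum slide -0.38 0.2
15 case -0.05 0.1366 cum slide -0.39 0.226
10 case -0.0538 0.1231 cum slide -0.398 0.253
7 case -0.0556 0.1149 cum slide -0.401 0.27
4 case -0.0569 0.1066 cum slide -0.404 0.286
2 case -0.0576 0.1011 cum slide -0.405 0.297
0 case -0.058 0.0955 cum slide -0.406 0.309
-1 case -0.0582 0.0927 cum slide -0.406 0.314
```

Emit:
{"fn": "arm_command", "kwargs": {"gripper": [0,0,0,0,0], "slide": [[-0.03,0,0.004],[-0.066,0,0.009],[-0.094,0,0.009],[-0.122,0,0.01],[-0.15,0,0.015]], "turn": [[0,0,0],[0,0,0],[0,0,0],[0,0,0],[0,0,0]]}}

```text
time_s: 20.45
tcp_pos: [0.6017, -0.031, 0.2423]
ee_rot: [[0.996, 0.091, 0.001], [0.091, -0.996, -0.0], [0.001, 0.0, -1.0]]
ft_force: [2.3, -0.1, -0.7]
grip_width: 0.006
finger_force: 1.0
```

Emit:
{"fn": "arm_command", "kwargs": {"gripper": [0,0,0,0,0], "slide": [[-0.027,0,0.006],[-0.053,0,0.016],[-0.079,0,0.026],[-0.103,0,0.041],[-0.126,0,0.056]], "turn": [[0,0,0],[0,0,0],[0,0,0],[0,0,0],[0,0,0]]}}

```text
time_s: 20.95
tcp_pos: [0.5388, -0.0367, 0.2141]
ee_rot: [[0.996, 0.091, 0.001], [0.091, -0.996, -0.0], [0.001, 0.0, -1.0]]
ft_force: [0.8, 0.6, 0.9]
grip_width: 0.01
finger_force: 0.7
```

```bash
python3 - <<'E'
from h import *
o=st(); q=incase(o["tcp_pos"]); print(q)
s=imaging.snapshot("scene"); cv2.imwrite("pics/s6.png",s["image"][80:400,150:560])
E
```

```text
20.95 [ 0.5388 -0.0367  0.2141] [[0.996, 0.091, 0.001], [0.091, -0.996, -0.0], [0.001, 0.0, -1.0]] [0.8 0.6 0.9] 0.01 [-0.18  0.37  1.56  0.    1.21  1.3 ]
[ 0.0067 -0.0013  0.2141]
```

View pics/s6.png

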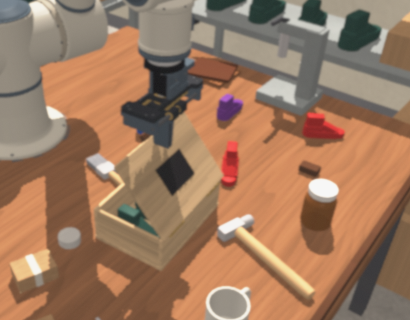

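The scene crop shows the lid at about 50°, pressed down by the fingers at (165,130). I'll carry on slowly.

Emit:
{"fn": "arm_command", "kwargs": {"gripper": [0,0,0,0,0], "slide": [[-0.021,0,0.018],[-0.042,0,0.037],[-0.057,0,0.054],[-0.067,0,0.067],[-0.077,0,0.08]], "turn": [[0,0,0],[0,0,0],[0,0,0],[0,0,0],[0,0,0]]}}

```text
time_s: 21.5
tcp_pos: [0.5008, -0.0402, 0.1737]
ee_rot: [[0.996, 0.091, 0.001], [0.091, -0.996, -0.0], [0.001, 0.0, -1.0]]
ft_force: [1.1, 0.3, 0.6]
grip_width: 0.005
finger_force: 0.5
```

Emit:
{"fn": "arm_command", "kwargs": {"gripper": [0,0,0,0,0], "slide": [[-0.009,0,0.014],[-0.018,0,0.029],[-0.025,0,0.044],[-0.031,0,0.059],[-0.037,0,0.075]], "turn": [[0,0,0],[0,0,0],[0,0,0],[0,0,0],[0,0,0]]}}

```text
time_s: 22.0
tcp_pos: [0.482, -0.0419, 0.1358]
ee_rot: [[0.996, 0.091, 0.0], [0.091, -0.996, -0.0], [0.0, 0.0, -1.0]]
ft_force: [1.5, 0.1, 0.7]
grip_width: 0.005
finger_force: 0.5
```

Emit:
{"fn": "arm_command", "kwargs": {"gripper": [0,0,0,0,0], "slide": [[-0.005,0,0.016],[-0.008,0,0.027],[-0.01,0,0.038],[-0.012,0,0.049],[-0.014,0,0.06]], "turn": [[0,0,0],[0,0,0],[0,0,0],[0,0,0],[0,0,0]]}}

```text
time_s: 22.5
tcp_pos: [0.4752, -0.0424, 0.106]
ee_rot: [[0.996, 0.091, -0.0], [0.091, -0.996, 0.0], [-0.0, -0.0, -1.0]]
ft_force: [1.6, 0.1, 0.6]
grip_width: 0.005
finger_force: 0.4
```

Emit:
{"fn": "arm_command", "kwargs": {"gripper": [0,0,0,0,0], "slide": [[0,0,0.006],[0,0,0.011],[0,0,0.016],[0,0,0.02],[0,0,0.02]], "turn": [[0,0,0],[0,0,0],[0,0,0],[0,0,0],[0,0,0]]}}

```text
time_s: 23.0
tcp_pos: [0.4753, -0.0424, 0.0963]
ee_rot: [[0.996, 0.091, -0.0], [0.091, -0.996, 0.0], [-0.0, -0.0, -1.0]]
ft_force: [0.2, 0.0, 0.4]
grip_width: 0.005
finger_force: 0.0
```

Emit:
{"fn": "arm_command", "kwargs": {"gripper": [0,0,0,0,0], "slide": [[0,0,0.002],[0,0,0.004],[0,0,0.005],[0,0,0.005],[0,0,0.005]], "turn": [[0,0,0],[0,0,0],[0,0,0],[0,0,0],[0,0,0]]}}

```text
time_s: 23.5
tcp_pos: [0.4755, -0.0425, 0.0954]
ee_rot: [[0.996, 0.091, 0.001], [0.091, -0.996, -0.0], [0.001, 0.001, -1.0]]
ft_force: [-9.4, 1.4, 38.1]
grip_width: 0.007
finger_force: 19.4
```

```bash
python3 - <<'E'
from h import *
o=st(); q=incase(o["tcp_pos"]); print(q)
P=cloud(imaging.snapshot("scene")).reshape(-1,3)
t=np.radians(CY); X=(P[:,:2]-CC)@np.array([[np.cos(t),-np.sin(t)],[np.sin(t),np.cos(t)]])
k=(abs(X[:,0])<.1)&(abs(X[:,1])<.115)&(P[:,2]>.08)&(P[:,2]<.13)&(X[:,0]>-.01)
print(k.sum(),np.polyfit(X[k,0],P[k,2],1),np.median(P[k,2]))
E
```

```text
23.5 [ 0.4755 -0.0425  0.0954] [[0.996, 0.091, 0.001], [0.091, -0.996, -0.0], [0.001, 0.001, -1.0]] [-9.4  1.4 38.1] 0.007 [-0.21  0.46  1.84 -0.    0.84  1.27]
[-0.0569 -0.0013  0.0954]
3474 [-0.03829278  0.09634482] 0.09502452023681457
```

Emit:
{"fn": "arm_command", "kwargs": {"gripper": [0,0,0,0,0], "slide": [[0,0,-0.01],[0,0,-0.06],[0,0,-0.14],[0,0,-0.22],[0,0,-0.22]], "turn": [[0,0,0],[0,0,0],[0,0,0],[0,0,0],[0,0,0]]}}

```text
time_s: 24.05
tcp_pos: [0.4777, -0.043, 0.2085]
ee_rot: [[0.996, 0.091, 0.008], [0.091, -0.996, -0.002], [0.008, 0.002, -1.0]]
ft_force: [1.2, -0.3, -0.6]
grip_width: 0.004
finger_force: 0.0
```

```bash
python3 - <<'E'
from h import *
o=st()
P,C=merged(("scene",)); carton(P,(.44,-.32)); carton(P,(.566,-.426))
t=np.radians(CY); X=(P[:,:2]-CC)@np.array([[np.cos(t),-np.sin(t)],[np.sin(t),np.cos(t)]])
k=(abs(X[:,0])<.08)&(abs(X[:,1])<.115)&(P[:,2]>.08)&(P[:,2]<.12)
print(k.sum(),np.polyfit(X[k,0],P[k,2],1),np.median(P[k,2]))
plan([(.46,-.18,.2,40),(.435,-.325,.18,68)])
E
```

```text
24.05 [ 0.4777 -0.043   0.2085] [[0.996, 0.091, 0.008], [0.091, -0.996, -0.002], [0.008, 0.002, -1.0]] [ 1.2 -0.3 -0.6] 0.004 [-0.21  0.29  1.71  0.    1.13  1.27]
carton all (array([ 0.43997086, -0.32152075]), 80.12739562988281, 59.963661193847656, 68.25032806396484) top (array([ 0.44000317, -0.32157333]), 80.03489685058594, 59.97648620605469, 67.79945373535156) z 0.037 868
carton all (array([ 0.56635175, -0.42653171]), 80.23748779296875, 58.26971435546875, 68.8935546875) top (array([ 0.56603027, -0.42649991]), 79.57156372070312, 57.640506744384766, 67.9917984008789) z 0.038 1260
5047 [-0.00025938  0.09528365] 0.09524110514811046
(0.46, -0.18, 0.2, 40) slide [-0.058, 0.27, 0.012] turnz -0.773 rows>=4.1
(0.435, -0.325, 0.18, 68) slide [-0.225, 0.19, 0.04] turnz -0.623 rows>=3.3
```

Emit:
{"fn": "arm_command", "kwargs": {"gripper": [0.85,0.85,0.85,0.85,0.85], "slide": [[-0.058,0.27,0.012],[-0.058,0.27,0.012],[-0.058,0.27,0.012],[-0.058,0.27,0.012],[-0.058,0.27,0.012]], "turn": [[0,0,-0.773],[0,0,-0.773],[0,0,-0.773],[0,0,-0.773],[0,0,-0.773]]}}

```text
time_s: 24.6
tcp_pos: [0.4578, -0.1814, 0.1967]
ee_rot: [[0.764, 0.645, -0.001], [0.645, -0.764, 0.0], [-0.001, -0.001, -1.0]]
ft_force: [-0.1, 0.5, 0.5]
grip_width: 0.416
finger_force: 0.0
```

Emit:
{"fn": "arm_command", "kwargs": {"gripper": [0.85,0.85,0.85,0.85,0.85], "slide": [[-0.225,0.19,0.04],[-0.225,0.19,0.04],[-0.225,0.19,0.04],[-0.225,0.19,0.04],[-0.225,0.19,0.04]], "turn": [[0,0,-0.623],[0,0,-0.623],[0,0,-0.623],[0,0,-0.623],[0,0,-0.623]]}}

```text
time_s: 25.1
tcp_pos: [0.4324, -0.3263, 0.1764]
ee_rot: [[0.375, 0.927, -0.001], [0.927, -0.375, 0.001], [0.0, -0.002, -1.0]]
ft_force: [0.3, -1.4, 1.0]
grip_width: 0.836
finger_force: 0.0
```

Emit:
{"fn": "arm_command", "kwargs": {"gripper": [0.85,0.85,0.85,0.85], "slide": [[0,0,0],[0,0,0],[0,0,0],[0,0,0]], "turn": [[0,0,0],[0,0,0],[0,0,0],[0,0,0]]}}

```text
time_s: 25.5
tcp_pos: [0.4337, -0.3239, 0.1781]
ee_rot: [[0.374, 0.927, 0.0], [0.927, -0.374, -0.0], [0.0, 0.0, -1.0]]
ft_force: [0.4, 0.1, -0.1]
grip_width: 0.848
finger_force: 0.0
```

```bash
python3 - <<'E'
from h import *
o=st()
P,C=merged(("wrist",)); cv2.imwrite("pics/w7.png",C.reshape(480,640,3))
for c in[(.44,-.32),(.566,-.426)]:
    try: carton(P,c)
    except Exception as e: print(e)
# lid pad: dark points on lid
k=(P[:,2]>.088)&(P[:,2]<.104)&(np.hypot(*(P[:,:2]-CC).T)<.1)&(C.max(1)<70)
print("pad",k.sum(), rect(P[k]) if k.any() else "")
E
```

```text
25.5 [ 0.4337 -0.3239  0.1781] [[0.374, 0.927, 0.0], [0.927, -0.374, -0.0], [0.0, 0.0, -1.0]] [ 0.4  0.1 -0.1] 0.848 [-0.75  0.42  1.6   0.    1.13 -0.37]
carton all (array([ 0.44094266, -0.32000183]), 79.6187744140625, 54.30677032470703, 68.15910339355469) top (array([ 0.44092557, -0.32004446]), 79.52691650390625, 54.30677032470703, 68.15910339355469) z 0.038 5494
carton all (array([ 0.56628992, -0.42519775]), 80.95934295654297, 55.53924560546875, 68.14540100097656) top (array([ 0.56648572, -0.42497546]), 79.94261169433594, 55.388267517089844, 68.50350952148438) z 0.037 4559
pad 0
```

View pics/w7.png

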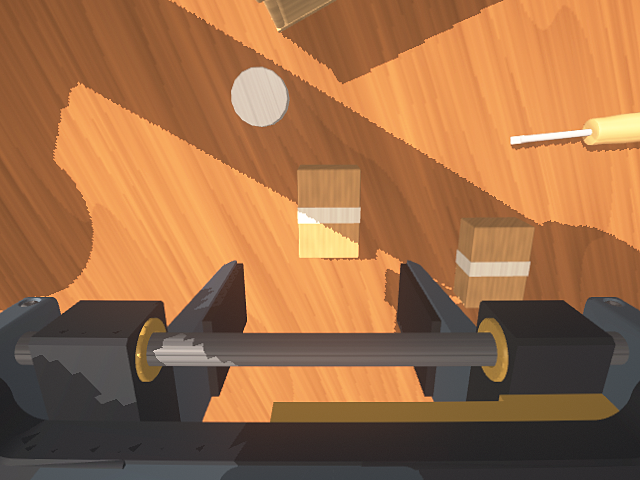

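The wrist view shows carton1 squared with the tool at (329,212), carton2 at (495,262) and the tin at (260,97), well clear.

Emit:
{"fn": "arm_command", "kwargs": {"gripper": [0.85,0.85,0.85,0.85,0.85], "slide": [[0.013,0.01,0.06],[0.013,0.01,0.14],[0.013,0.01,0.23],[0.013,0.01,0.3],[0.013,0.01,0.334]], "turn": [[0,0,0],[0,0,0],[0,0,0],[0,0,0],[0,0,0]]}}

```text
time_s: 26.05
tcp_pos: [0.4395, -0.3192, 0.0082]
ee_rot: [[0.374, 0.927, -0.002], [0.927, -0.374, 0.002], [0.001, -0.003, -1.0]]
ft_force: [-0.8, -0.2, 0.3]
grip_width: 0.852
finger_force: 0.0
```

Emit:
{"fn": "arm_command", "kwargs": {"gripper": [0.85,0.4,0.4,0.4,0.4], "slide": [[0,0,0],[0,0,0],[0,0,0],[0,0,0],[0,0,0]], "turn": [[0,0,0],[0,0,0],[0,0,0],[0,0,0],[0,0,0]], "newtons": 25}}

```text
time_s: 26.55
tcp_pos: [0.4411, -0.3209, 0.0121]
ee_rot: [[0.374, 0.927, 0.002], [0.927, -0.374, -0.001], [-0.001, 0.002, -1.0]]
ft_force: [-0.2, 0.6, 8.9]
grip_width: 0.589
finger_force: 25.0
```

Emit:
{"fn": "arm_command", "kwargs": {"gripper": [0.4,0.4,0.4,0.4,0.4], "slide": [[0,0,-0.05],[0,0,-0.13],[0,0,-0.23],[0,0,-0.32],[0,0,-0.37]], "turn": [[0,0,0],[0,0,0],[0,0,0],[0,0,0],[0,0,0]]}}

```text
time_s: 27.05
tcp_pos: [0.4412, -0.3211, 0.2002]
ee_rot: [[0.374, 0.927, 0.004], [0.927, -0.374, -0.003], [-0.002, 0.005, -1.0]]
ft_force: [0.6, 0.3, -1.6]
grip_width: 0.59
finger_force: 25.0
```

```bash
cat >> h.py <<'E'
def pad(n):
    s=imaging.snapshot(n); P=cloud(s); C=s["image"]
    k=(P[...,2]>.088)&(P[...,2]<.106)&(np.hypot(P[...,0]-CC[0],P[...,1]-CC[1])<.13)
    v=C.max(2); print(n,"lid px",k.sum(),np.percentile(v[k],[5,20,50,80]) if k.any() else "")
    m=(k&(v<75)).astype(np.uint8); m=cv2.morphologyEx(m,cv2.MORPH_OPEN,np.ones((3,3)))
    N,L,S,_=cv2.connectedComponentsWithStats(m)
    if N>1:
        i=1+S[1:,4].argmax(); print("pad",rect(P[L==i]),S[i,4])
E
python3 - <<'E'
from h import *
st()
pad("top"); pad("scene")
print(case(0,0))
plan([(.46,-.18,.2,82),(.532,-.036,.19,95.2)])
E
```

```text
27.05 [ 0.4412 -0.3211  0.2002] [[0.374, 0.927, 0.004], [0.927, -0.374, -0.003], [-0.002, 0.005, -1.0]] [ 0.6  0.3 -1.6] 0.59 [-0.74  0.39  1.56 -0.    1.18 -0.35]
top lid px 2537 [147. 187. 198. 209.]
pad (array([ 0.5553313 , -0.06602956]), 20.13529396057129, 19.9512996673584, -1.0566940307617188) 46
scene lid px 6002 [ 62. 226. 245. 246.]
pad (array([ 0.53221222, -0.03698618]), 82.51426696777344, 55.61333084106445, -83.92836380004883) 599
[ 0.532 -0.036]
(0.46, -0.18, 0.2, 82) slide [0.276, -0.073, 0.0] turnz -0.311 rows>=2.9
(0.532, -0.036, 0.19, 95.2) slide [0.305, 0.103, 0.02] turnz -0.293 rows>=3.2
```

Emit:
{"fn": "arm_command", "kwargs": {"gripper": [0.4,0.4,0.4,0.4,0.4], "slide": [[0.07,-0.02,0],[0.14,-0.04,0],[0.21,-0.055,0],[0.276,-0.073,0],[0.276,-0.073,0]], "turn": [[0,0,-0.08],[0,0,-0.16],[0,0,-0.24],[0,0,-0.311],[0,0,-0.311]]}}

```text
time_s: 27.65
tcp_pos: [0.4576, -0.1751, 0.1953]
ee_rot: [[0.134, 0.991, -0.002], [0.991, -0.134, 0.002], [0.001, -0.002, -1.0]]
ft_force: [0.0, -0.4, -1.9]
grip_width: 0.588
finger_force: 25.0
```

Emit:
{"fn": "arm_command", "kwargs": {"gripper": [0.4,0.4,0.4,0.4,0.4], "slide": [[0.08,0.03,0.01],[0.16,0.055,0.02],[0.24,0.08,0.02],[0.305,0.103,0.02],[0.305,0.103,0.02]], "turn": [[0,0,-0.08],[0,0,-0.16],[0,0,-0.24],[0,0,-0.293],[0,0,-0.293]]}}

```text
time_s: 28.15
tcp_pos: [0.5317, -0.0321, 0.1853]
ee_rot: [[-0.095, 0.996, 0.0], [0.996, 0.095, 0.001], [0.001, 0.0, -1.0]]
ft_force: [0.9, -0.3, -2.1]
grip_width: 0.589
finger_force: 25.0
```

Emit:
{"fn": "arm_command", "kwargs": {"gripper": [0.4,0.4,0.4,0.4], "slide": [[0,0,0],[0,0,0],[0,0,0],[0,0,0]], "turn": [[0,0,0],[0,0,0],[0,0,0],[0,0,0]]}}

```text
time_s: 28.55
tcp_pos: [0.5302, -0.0358, 0.1859]
ee_rot: [[-0.089, 0.996, -0.0], [0.996, 0.089, -0.0], [-0.0, -0.0, -1.0]]
ft_force: [-0.3, -0.4, -1.5]
grip_width: 0.589
finger_force: 25.0
```

```bash
python3 - <<'E'
from h import *
st()
pad("scene")
plan([(.532,-.0365,.120,95.2),(.532,-.0365,.1115,95.2)])
E
```

```text
28.55 [ 0.5302 -0.0358  0.1859] [[-0.089, 0.996, -0.0], [0.996, 0.089, -0.0], [-0.0, -0.0, -1.0]] [-0.3 -0.4 -1.5] 0.589 [-0.18  0.39  1.61 -0.    1.14 -0.27]
scene lid px 5557 [ 63. 168. 239. 246.]
pad (array([ 0.533435  , -0.03675542]), 84.7455062866211, 58.61026382446289, -85.49409103393555) 615
(0.532, -0.0365, 0.12, 95.2) slide [-0.002, 0.003, 0.132] turnz -0.002 rows>=1.3
(0.532, -0.0365, 0.1115, 95.2) slide [0.0, 0.0, 0.017] turnz 0.0 rows>=0.2
```

Emit:
{"fn": "arm_command", "kwargs": {"gripper": [0.4,0.4,0.4,0.4,0.4], "slide": [[-0.002,0.004,0.05],[-0.002,0.004,0.1],[-0.002,0.004,0.132],[-0.002,0.004,0.132],[-0.002,0.004,0.132]], "turn": [[0,0,0],[0,0,0],[0,0,0],[0,0,0],[0,0,0]]}}

```text
time_s: 29.1
tcp_pos: [0.5327, -0.036, 0.1203]
ee_rot: [[-0.09, 0.996, -0.0], [0.996, 0.09, 0.0], [0.0, -0.0, -1.0]]
ft_force: [-0.3, -0.3, -1.9]
grip_width: 0.593
finger_force: 25.0
```

Emit:
{"fn": "arm_command", "kwargs": {"gripper": [0.4,0.4,0.4,0.4,0.4], "slide": [[0,0,0.006],[0,0,0.012],[0,0,0.016],[0,0,0.018],[0,0,0.018]], "turn": [[0,0,0],[0,0,0],[0,0,0],[0,0,0],[0,0,0]]}}

```text
time_s: 29.6
tcp_pos: [0.5326, -0.0358, 0.1109]
ee_rot: [[-0.091, 0.996, -0.0], [0.996, 0.091, 0.0], [0.0, -0.0, -1.0]]
ft_force: [-0.5, 0.8, -0.6]
grip_width: 0.587
finger_force: 25.0
```

Nearly touching. I'll go down 1 mm more, open, and rise.

Emit:
{"fn": "arm_command", "kwargs": {"gripper": [0.4,0.4,0.75,0.75,0.75], "slide": [[0,0,0.002],[0,0,0.002],[0,0,0.002],[0,0,0.002],[0,0,0.002]], "turn": [[0,0,0],[0,0,0],[0,0,0],[0,0,0],[0,0,0]]}}

```text
time_s: 30.1
tcp_pos: [0.5327, -0.0358, 0.11]
ee_rot: [[-0.091, 0.996, 0.0], [0.996, 0.091, -0.0], [-0.0, 0.0, -1.0]]
ft_force: [0.3, -0.0, 0.2]
grip_width: 0.744
finger_force: 0.0
```

Emit:
{"fn": "arm_command", "kwargs": {"gripper": [0.85,0.85,0.85,0.85,0.85], "slide": [[0,0,-0.04],[0,0,-0.1],[0,0,-0.17],[0,0,-0.23],[0,0,-0.23]], "turn": [[0,0,0],[0,0,0],[0,0,0],[0,0,0],[0,0,0]]}}

```text
time_s: 30.6
tcp_pos: [0.5345, -0.0361, 0.2288]
ee_rot: [[-0.091, 0.996, 0.006], [0.996, 0.091, -0.001], [-0.002, 0.006, -1.0]]
ft_force: [0.4, 0.5, -0.8]
grip_width: 0.849
finger_force: 0.0
```

Emit:
{"fn": "arm_command", "kwargs": {"gripper": [0.85,0.85,0.85], "slide": [[0,0,0],[0,0,0],[0,0,0]], "turn": [[0,0,0],[0,0,0],[0,0,0]]}}

```text
time_s: 30.9
tcp_pos: [0.532, -0.0357, 0.2239]
ee_rot: [[-0.091, 0.996, -0.002], [0.996, 0.091, 0.0], [0.001, -0.002, -1.0]]
ft_force: [0.2, 0.3, 0.1]
grip_width: 0.85
finger_force: 0.0
```

```bash
cat >> h.py <<'E'
def stack(n,z):
    P,C=merged((n,)); k=(np.hypot(P[:,0]-.5325,P[:,1]+.0365)<.06)&(abs(P[:,2]-z)<.007)
    print("stack top",n,k.sum(),rect(P[k]),np.median(P[k,2]))
E
python3 - <<'E'
from h import *
st()
stack("wrist",.1335); stack("scene",.1335); 
P,C=merged(("scene",)); carton(P,(.566,-.426))
plan([(.54,-.25,.22,80),(.560,-.43,.18,68.3)])
E
```

```text
30.9 [ 0.532  -0.0357  0.2239] [[-0.091, 0.996, -0.002], [0.996, 0.091, 0.0], [0.001, -0.002, -1.0]] [0.2 0.3 0.1] 0.85 [-0.18  0.36  1.56  0.    1.23 -0.27]
stack top wrist 7538 (array([ 0.53192487, -0.03460469]), 79.80856323242188, 54.524009704589844, -84.54504919052124) 0.1340641804224533
stack top scene 678 (array([ 0.53089099, -0.03728236]), 83.64330291748047, 57.31351089477539, -85.02797842025757) 0.13267285771587056
carton all (array([ 0.56646069, -0.42639566]), 80.06072998046875, 57.46747970581055, 68.1112289428711) top (array([ 0.56610663, -0.42642355]), 79.74794006347656, 56.856510162353516, 68.00128173828125) z 0.038 1254
(0.54, -0.25, 0.22, 80) slide [-0.428, -0.024, 0.009] turnz 0.338 rows>=4.3
(0.56, -0.43, 0.18, 68.3) slide [-0.348, 0.103, 0.08] turnz 0.26 rows>=3.7
```

Carton1 sits within about 2 mm. Next is carton2.

Emit:
{"fn": "arm_command", "kwargs": {"gripper": [0.85,0.85,0.85,0.85,0.85], "slide": [[-0.428,-0.024,0.009],[-0.428,-0.024,0.009],[-0.428,-0.024,0.009],[-0.428,-0.024,0.009],[-0.428,-0.024,0.009]], "turn": [[0,0,0.338],[0,0,0.338],[0,0,0.338],[0,0,0.338],[0,0,0.338]]}}

```text
time_s: 31.55
tcp_pos: [0.5398, -0.2545, 0.2198]
ee_rot: [[0.177, 0.984, -0.0], [0.984, -0.177, -0.001], [-0.001, 0.0, -1.0]]
ft_force: [0.2, -0.3, 0.3]
grip_width: 0.85
finger_force: 0.0
```

Emit:
{"fn": "arm_command", "kwargs": {"gripper": [0.85,0.85,0.85,0.85,0.85], "slide": [[-0.348,0.103,0.08],[-0.348,0.103,0.08],[-0.348,0.103,0.08],[-0.348,0.103,0.08],[-0.348,0.103,0.08]], "turn": [[0,0,0.26],[0,0,0.26],[0,0,0.26],[0,0,0.26],[0,0,0.26]]}}

```text
time_s: 32.05
tcp_pos: [0.5597, -0.4339, 0.178]
ee_rot: [[0.373, 0.928, -0.001], [0.928, -0.373, 0.001], [-0.0, -0.002, -1.0]]
ft_force: [-0.2, 0.8, -0.6]
grip_width: 0.848
finger_force: 0.0
```

Emit:
{"fn": "arm_command", "kwargs": {"gripper": [0.85,0.85,0.85,0.85], "slide": [[0,0,0],[0,0,0],[0,0,0],[0,0,0]], "turn": [[0,0,0],[0,0,0],[0,0,0],[0,0,0]]}}

```text
time_s: 32.45
tcp_pos: [0.5608, -0.4294, 0.1809]
ee_rot: [[0.369, 0.929, 0.0], [0.929, -0.369, -0.0], [-0.0, 0.0, -1.0]]
ft_force: [0.2, 0.9, 0.4]
grip_width: 0.849
finger_force: 0.0
```

```bash
python3 - <<'E'
from h import *
st()
P,C=merged(("wrist",)); carton(P,(.566,-.426)); Q=comp(P,np.array([.566,-.426])); c,_,_,a=rect(Q[abs(Q[:,2]-.0375)<.005])
plan([(c[0],c[1],.011,a)])
s=imaging.snapshot("top"); cv2.imwrite("pics/t8.png",s["image"][80:320,60:600])
E
```

```text
32.45 [ 0.5608 -0.4294  0.1809] [[0.369, 0.929, 0.0], [0.929, -0.369, -0.0], [-0.0, 0.0, -1.0]] [0.2 0.9 0.4] 0.849 [-0.74  0.64  1.16  0.    1.34 -0.36]
carton all (array([ 0.56689374, -0.42537225]), 79.98278045654297, 54.03110885620117, 68.60692596435547) top (array([ 0.56687878, -0.42541055]), 79.90047454833984, 54.03110885620117, 68.60692596435547) z 0.038 5418
(np.float64(0.5668787841796875), np.float64(-0.4254105529785156), 0.011, 68.60692596435547) slide [0.012, 0.008, 0.34] turnz -0.006 rows>=3.4
```

View pics/t8.png

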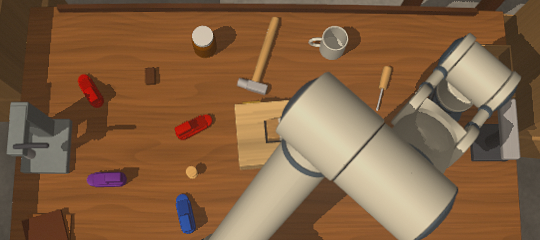

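The top crop shows no further green lasts or cartons on the left half, and the lid shut with the arm over carton2. Grasping it.

Emit:
{"fn": "arm_command", "kwargs": {"gripper": [0.85,0.85,0.85,0.85,0.85], "slide": [[0.012,0.008,0.06],[0.012,0.008,0.14],[0.012,0.008,0.23],[0.012,0.008,0.31],[0.012,0.008,0.338]], "turn": [[0,0,0],[0,0,0],[0,0,0],[0,0,0],[0,0,0]]}}

```text
time_s: 33.05
tcp_pos: [0.5647, -0.4244, 0.0075]
ee_rot: [[0.37, 0.929, -0.004], [0.929, -0.37, 0.004], [0.002, -0.005, -1.0]]
ft_force: [-0.9, -0.5, 0.1]
grip_width: 0.85
finger_force: 0.0
```

Emit:
{"fn": "arm_command", "kwargs": {"gripper": [0.85,0.4,0.4,0.4,0.4], "slide": [[0,0,0],[0,0,0],[0,0,0],[0,0,0],[0,0,0]], "turn": [[0,0,0],[0,0,0],[0,0,0],[0,0,0],[0,0,0]], "newtons": 25}}

```text
time_s: 33.55
tcp_pos: [0.5672, -0.4269, 0.0132]
ee_rot: [[0.37, 0.929, 0.002], [0.929, -0.37, -0.002], [-0.001, 0.003, -1.0]]
ft_force: [-0.1, 0.7, 8.8]
grip_width: 0.589
finger_force: 25.0
```

Emit:
{"fn": "arm_command", "kwargs": {"gripper": [0.4,0.4,0.4,0.4,0.4], "slide": [[0,0,-0.05],[0,0,-0.13],[0,0,-0.23],[0,0,-0.33],[0,0,-0.42]], "turn": [[0,0,0],[0,0,0],[0,0,0],[0,0,0],[0,0,0]]}}

```text
time_s: 34.05
tcp_pos: [0.5663, -0.4261, 0.2247]
ee_rot: [[0.37, 0.929, 0.001], [0.929, -0.37, -0.001], [-0.0, 0.001, -1.0]]
ft_force: [0.4, -1.3, -2.0]
grip_width: 0.593
finger_force: 25.0
```

```bash
python3 - <<'E'
from h import *
st()
plan([(.545,-.23,.225,82),(.5325,-.0360,.22,95.2)])
E
```

```text
34.05 [ 0.5663 -0.4261  0.2247] [[0.37, 0.929, 0.001], [0.929, -0.37, -0.001], [-0.0, 0.001, -1.0]] [ 0.4 -1.3 -2. ] 0.593 [-0.73  0.61  1.1   0.    1.43 -0.35]
(0.545, -0.23, 0.225, 82) slide [0.349, -0.185, -0.001] turnz -0.305 rows>=3.9
(0.5325, -0.036, 0.22, 95.2) slide [0.38, -0.079, 0.01] turnz -0.293 rows>=3.9
```

Emit:
{"fn": "arm_command", "kwargs": {"gripper": [0.4,0.4,0.4,0.4,0.4], "slide": [[0.07,-0.04,0],[0.16,-0.085,0],[0.25,-0.13,0],[0.32,-0.17,0],[0.349,-0.185,0]], "turn": [[0,0,-0.07],[0,0,-0.15],[0,0,-0.22],[0,0,-0.28],[0,0,-0.305]]}}

```text
time_s: 34.55
tcp_pos: [0.5441, -0.2263, 0.2221]
ee_rot: [[0.135, 0.991, -0.0], [0.991, -0.135, 0.001], [0.001, -0.0, -1.0]]
ft_force: [-0.3, -1.2, -2.1]
grip_width: 0.595
finger_force: 25.0
```

Emit:
{"fn": "arm_command", "kwargs": {"gripper": [0.4,0.4,0.4,0.4,0.4], "slide": [[0.08,-0.017,0],[0.17,-0.035,0.01],[0.26,-0.054,0.01],[0.34,-0.071,0.01],[0.38,-0.079,0.01]], "turn": [[0,0,-0.07],[0,0,-0.14],[0,0,-0.21],[0,0,-0.27],[0,0,-0.293]]}}

```text
time_s: 35.05
tcp_pos: [0.5319, -0.0336, 0.2169]
ee_rot: [[-0.094, 0.996, 0.0], [0.996, 0.094, 0.0], [0.0, 0.0, -1.0]]
ft_force: [-0.1, -0.2, -2.2]
grip_width: 0.592
finger_force: 25.0
```

Emit:
{"fn": "arm_command", "kwargs": {"gripper": [0.4,0.4,0.4,0.4], "slide": [[0,0,0],[0,0,0],[0,0,0],[0,0,0]], "turn": [[0,0,0],[0,0,0],[0,0,0],[0,0,0]]}}

```text
time_s: 35.45
tcp_pos: [0.5325, -0.0372, 0.2165]
ee_rot: [[-0.089, 0.996, 0.0], [0.996, 0.089, -0.0], [-0.0, 0.0, -1.0]]
ft_force: [1.0, 0.2, -2.5]
grip_width: 0.593
finger_force: 25.0
```

```bash
python3 - <<'E'
from h import *
st()
stack("scene",.1335)
plan([(.532,-.036,.155,95.2),(.532,-.036,.147,95.2)])
E
```

```text
35.45 [ 0.5325 -0.0372  0.2165] [[-0.089, 0.996, 0.0], [0.996, 0.089, -0.0], [-0.0, 0.0, -1.0]] [ 1.   0.2 -2.5] 0.593 [-0.18  0.36  1.57 -0.    1.21 -0.27]
stack top scene 676 (array([ 0.5313952, -0.0365106]), 84.75244140625, 57.432498931884766, -84.09497308731079) 0.1327825878870535
(0.532, -0.036, 0.155, 95.2) slide [0.002, -0.001, 0.123] turnz -0.002 rows>=1.2
(0.532, -0.036, 0.147, 95.2) slide [0.0, 0.0, 0.016] turnz 0.0 rows>=0.2
```

Emit:
{"fn": "arm_command", "kwargs": {"gripper": [0.4,0.4,0.4,0.4,0.4], "slide": [[0.002,-0.001,0.05],[0.002,-0.001,0.1],[0.002,-0.001,0.123],[0.002,-0.001,0.123],[0.002,-0.001,0.123]], "turn": [[0,0,0],[0,0,0],[0,0,0],[0,0,0],[0,0,0]]}}

```text
time_s: 36.0
tcp_pos: [0.5322, -0.0356, 0.1555]
ee_rot: [[-0.09, 0.996, 0.0], [0.996, 0.09, -0.0], [-0.0, 0.0, -1.0]]
ft_force: [0.3, 0.9, -2.4]
grip_width: 0.593
finger_force: 25.0
```

Emit:
{"fn": "arm_command", "kwargs": {"gripper": [0.4,0.4,0.4,0.4,0.4], "slide": [[0,0,0.006],[0,0,0.011],[0,0,0.015],[0,0,0.017],[0,0,0.017]], "turn": [[0,0,0],[0,0,0],[0,0,0],[0,0,0],[0,0,0]]}}

```text
time_s: 36.5
tcp_pos: [0.5318, -0.0352, 0.1467]
ee_rot: [[-0.091, 0.996, 0.0], [0.996, 0.091, -0.0], [-0.0, 0.0, -1.0]]
ft_force: [-1.4, 1.2, 1.8]
grip_width: 0.59
finger_force: 25.0
```

Contact. Release, then rise.

Emit:
{"fn": "arm_command", "kwargs": {"gripper": [0.4,0.7,0.75,0.75,0.75], "slide": [[0,0,0],[0,0,0],[0,0,0],[0,0,0],[0,0,0]], "turn": [[0,0,0],[0,0,0],[0,0,0],[0,0,0],[0,0,0]]}}

```text
time_s: 37.0
tcp_pos: [0.5318, -0.0353, 0.1464]
ee_rot: [[-0.091, 0.996, -0.0], [0.996, 0.091, 0.0], [0.0, -0.0, -1.0]]
ft_force: [-0.9, -0.3, -1.3]
grip_width: 0.746
finger_force: 0.0
```

Emit:
{"fn": "arm_command", "kwargs": {"gripper": [0.8,0.8,0.8,0.8,0.8], "slide": [[0,0,-0.03],[0,0,-0.08],[0,0,-0.15],[0,0,-0.2],[0,0,-0.2]], "turn": [[0,0,0],[0,0,0],[0,0,0],[0,0,0],[0,0,0]]}}

```text
time_s: 37.5
tcp_pos: [0.5334, -0.0355, 0.2497]
ee_rot: [[-0.091, 0.996, 0.006], [0.996, 0.091, -0.001], [-0.001, 0.005, -1.0]]
ft_force: [-0.0, 0.3, -0.8]
grip_width: 0.805
finger_force: 0.0
```

Emit:
{"fn": "arm_command", "kwargs": {"gripper": [0.8,0.8,0.8,0.8,0.8], "slide": [[-0.2,0,0],[-0.2,0,0],[-0.2,0,0],[-0.2,0,0],[-0.2,0,0]], "turn": [[0,0,0],[0,0,0],[0,0,0],[0,0,0],[0,0,0]]}}

```text
time_s: 38.0
tcp_pos: [0.5404, -0.1342, 0.2459]
ee_rot: [[-0.091, 0.996, -0.001], [0.996, 0.091, 0.001], [0.001, -0.001, -1.0]]
ft_force: [0.8, 0.9, 0.1]
grip_width: 0.8
finger_force: 0.0
```

```bash
python3 - <<'E'
from h import *
st()
stack("wrist",.1695); stack("scene",.1695); P,C=merged(("scene",))
t=np.radians(CY); X=(P[:,:2]-CC)@np.array([[np.cos(t),-np.sin(t)],[np.sin(t),np.cos(t)]])
k=(abs(X[:,0])<.08)&(abs(X[:,1])<.115)&(P[:,2]>.085)&(P[:,2]<.105)
print(k.sum(),np.polyfit(X[k,0],P[k,2],1))
cv2.imwrite("pics/s9.png",C.reshape(480,640,3))
E
```

```text
38.0 [ 0.5404 -0.1342  0.2459] [[-0.091, 0.996, -0.001], [0.996, 0.091, 0.001], [0.001, -0.001, -1.0]] [0.8 0.9 0.1] 0.8 [-0.35  0.37  1.47  0.    1.31 -0.44]
stack top wrist 11573 (array([ 0.53100128, -0.03363814]), 79.83964538574219, 54.525447845458984, -84.77180576324463) 0.17009790335077685
stack top scene 605 (array([ 0.53118665, -0.03607392]), 83.58233642578125, 55.96829605102539, -85.23862028121948) 0.16868930238009927
3609 [-0.00025212  0.09523943]
```

View pics/s9.png

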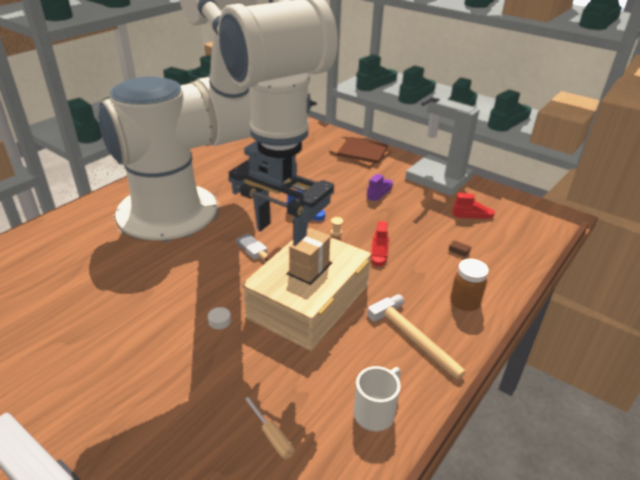

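The scene view shows the lid shut, both cartons stacked on the pad at (310,255) and the bystanders undisturbed. I'll check once for a hidden third carton, then hand in.

```bash
python3 - <<'E'
from h import *
s=imaging.snapshot("top"); P=cloud(s)
for f in find_in("top","carton1"):
    u,v=int(f["position"][0]*640),int(f["position"][1]*480); print(round(f["conf"],2),u,v,np.round(P[v,u],3))
cv2.imwrite("pics/t10.png",s["image"])
E
```

```text
0.61 318 208 [0.538 0.027 0.091]
0.54 334 202 [ 0.537 -0.015  0.172]
```

View pics/t10.png

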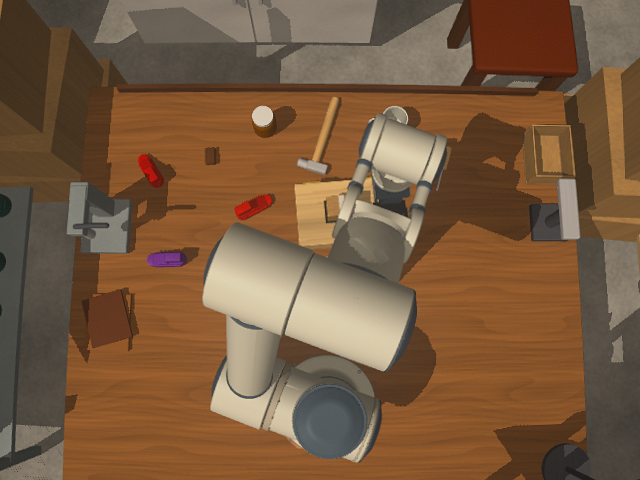

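The top view shows the bench at lower right empty, with no further cartons. The only ones are those on the pad near (334,202).

```bash
python3 -c "
from station import r
print(r.sign_off())"
```

```text
the job is handed in; nothing more can be done
None
```

I handed the job in at about 38 s on the robot clock: three green lasts stood in the case toes to the hinges, the lid read flat and shut, both cartons were stacked on the pad within about 4 mm of centre, and no verdict was returned.

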